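# Stack the tote and sort cassettes and bottles into their bays

## Task

First stack the empty blue tote on the fixed blue tote that holds the red caps, turned so that their orange ends are at opposite ends and it stands level inside the rim instead of nesting into the caps. Then stand the two grey cassette blocks in the upper tote, one in each bay, lengthwise along its divider; also stand the brown bottle in the black-floored bay of the white tray and the small red-capped bottle in the white-floored bay. Everything ends upright and flat on its floor, and the timer and the label roll stay where they are.

Things in the scene. Friction and masses are not known exactly. Their poses are not given: they have to be found in the camera images.
- tote: Loose empty blue stack-nest tote, 152 x 122 x 36 mm, 0.25 kg, one end orange. Origin: centre of underside; x points to the orange end. Divider across it at x = 0 (10 mm thick, 86 long along y, top at z = 24): lift it by this, fingers in the two bays. Bays x = +-5 to +-60 mm, 86 mm wide along y; floor at z = 3, rim at z = 36. Side feet at x = +38 and -14.
- tote_mark (a point): Top of the middle of the loose tote's orange end, at x = +71.5, z = +36 mm in the tote's own frame.
- tote_base: Fixed tote, same shape and axes, with red caps in it (below z = 24 mm). Lugs inside its rim at x = -38 and +14 carry a like tote whose orange end is at the OPPOSITE end: its underside then stands 30 mm above this one's (stacked). Orange ends the same way, its feet miss the lugs and it sinks 6 mm lower (nested). 3.5 mm play inside the rim each way.
- bottle_tray: Fixed white tray, 160 x 100 mm, 22 mm high, walls 4 mm, floor top at z = 4 mm. Origin: centre of its underside. A 4 mm divider at x = 0, as high as the walls, parts it into a bay with a black floor (x = +2..+76 mm, middle at x = +39) and a bay with a white floor (x = -76..-2 mm, middle at x = -39), each 92 mm wide along y.
- cassette_a: Loose dark grey slide cassette block standing upright alone on the bench: 70 mm long (x), 22 mm thick (y), 52 mm high, 0.09 kg. Origin: centre of its underside (its solid runs x = -34..+36 mm).
- cassette_b: The second cassette block, same as cassette_a in shape and look.
- amber_bottle: Loose brown reagent bottle with a black cap, standing: body 48 mm across up to z = 88 mm, cap 25 mm across up to 105 mm; about 0.14 kg. Origin: centre of its underside, z up.
- red_bottle: Loose small white reagent bottle with a red cap, standing: body 38 mm across up to z = 65 mm, cap 20 mm across up to 78 mm; about 0.05 kg. Origin: centre of its underside, z up.
- timer: Bystander: white bench timer lying on its back, 66 x 62 x 18 mm. Origin: centre of its underside.
- label_roll: Bystander: roll of labels on the bench, 57 x 62 x 57 mm. Origin: centre of its underside.
Not all that is in view belongs to the job. Leave any pink look-alike of the cassette_a alone.

How it is judged:
By the outcome, as a careful person would: the job done as asked, in the order asked, and still so for the second after the job is handed in, with the robot touching nothing.
It also fails if it takes over 136 s, if anything falls off the work surface, if the arm or the gripper's body presses on something with over 40 N, if the wrist force passes 120 N, or if a joint passes its speed limit or range.

## Robot

A 7-joint arm with a two-finger parallel gripper is mounted at the origin on a cart in front of the work surface, level with it; the furniture and walls round the work are solid. World frame = base frame: x ahead of the robot, y to its left, z up, the work surface at z = 0. Lengths are in m, angles in rad, forces in N, time in s.
With the tool pointing down it reaches from about 0.4 to 0.875 m from the base axis. Payload 19.3 kg.
Tool frame: the origin (TCP) lies at the very end of the fingers, on their centre line; the grasp point (between the pads) lies 19 mm behind it; z points along the fingers, y is the line along which they close (so a half turn about z gives the same grasp; the last joint's range is limited). The gripper opens to 85 mm and grips with 20 to 120 N. Pads are 22 mm wide; open, the fingers measure 114 mm over their backs; the gripper's body (76 mm by 85 mm) begins 54 mm behind the grasp point. The pads swing forward as they close: fully open they stand 13 mm farther back than shut.
Start: joints at [-1.214, 0.521, -0.036, 1.599, 0.021, 1.021, -0.113], TCP at [0.259, 0.569, 0.231] pointing down, gripper open.
Joint ranges: [-2.91, 2.91], [-0.3, 2.13], [-1.5, 1.42], [0.17, 2.43], [-1.26, 4.41], [0.16, 1.93], [-2.52, 2.52]. Speed limits (rad/s): [1.89, 1.89, 2.39, 2.39, 3.01, 3.01, 3.01].

## Interface

Orientations are given as [roll, pitch, yaw] about the fixed x, y, z axes, in that order (R = Rz(yaw) Ry(pitch) Rx(roll)).
In Python, from workcell import bot gives the robot as it stands.
- The arm moves only by the shell command python3 -m crank 'ROWS' [FORCE]. ROWS is a JSON object of lists of equal length, an entry for each row: "travel": the shift along the world's x, y, z in cm, a list of three; "turn": the turn, a rotation vector about the world's x, y, z in degrees, a list of three; "gripper": the closure, from 0 (fully open) to 1 (shut). A call has exactly 5 rows; each row is the pose to reach, as a shift and turn from the pose commanded when the call began; what a row does not reach only later rows make up. A row lasts 1/10 s, in which the tool goes at most 50 mm and 8.59 degrees, less where a joint would pass 70% of its speed; a pose out of reach is approached as far as the arm can. A call with a gripper value outside its range is refused whole. The fingers move at their own pace and stop on an object; FORCE is the grip in N (left out, the last holds). Time passes only in rows, so rows that repeat a pose let the fingers close, or fill a call up. It gives the time, the measured TCP pose, the force, the opening and the grip force at its end, in the units of the state.
- bot.observe(): the state, without advancing time (a new reading comes with each control period).
- bot.grab_frame(name): name is "scene" or "top" or "wrist"; returns a dict with "pixels" (384x512x3 uint8, red, green, blue), "fx", "fy", "cx", "cy" (pixels), "dist" ([k1, k2, p1, p2, k3] as OpenCV has them; the pictures are not rectified), "extrinsics" (4x4, takes a point from world to camera coordinates). Camera axes: x right, y down, z forward; pixel columns grow to the right and rows downward; lengths in m; the calibration is good to about 2 mm. A picture is of the moment at which its call begins. There is no depth.
- bot.job_done(): hands the job in; it is judged then, once.
The state is a dict: "clock": time; "qpos": joint angles; "qd": joint speeds; "joint_efforts": joint torques, N m; "position": TCP position; "tool_rot": TCP orientation; "force": force on the tool from outside, world axes, zero at the start; "moment": the same for the moment, N m; "grip_width": finger opening in m; "finger_force": force on a finger pad.
Only numpy, scipy, OpenCV 4.12 (cv2) and the standard library are available. Lean on these libraries where they do the work, as an engineer would, in place of code of your own. Each camera call takes 0.05 s, during which the arm holds its last target. There are 200 camera calls.

## Working session

There is one attempt and no reset: what is moved stays moved. The work goes in short steps, Python scripts to look and compute and a shell command to move; the robot and the scene stay as the last step left them, time stands still between calls to the robot, and variables do not carry over. Pictures are saved under pics/ and viewed, at most 14 in all, crops included, and the job is handed in when it is done.

```bash
ls; mkdir -p pics
cat > h.py <<'E'
import numpy as np, cv2
from workcell import bot
def grab(n):
    f=bot.grab_frame(n); f['K']=np.array([[f['fx'],0,f['cx']],[0,f['fy'],f['cy']],[0,0,1.]])
    f['d']=np.array(f['dist'],float); f['E']=np.array(f['extrinsics']); return f
def save(f,name,box=None,s=1):
    im=f['pixels'][:,:,::-1]
    if box: x0,y0,x1,y1=box; im=im[y0:y1,x0:x1]
    cv2.imwrite('pics/'+name,cv2.resize(im,None,fx=s,fy=s,interpolation=cv2.INTER_CUBIC))
def ray(f,p):
    u=cv2.undistortPoints(np.array([[p]],float),f['K'],f['d'])[0,0]
    R,t=f['E'][:3,:3],f['E'][:3,3]; d=R.T@np.array([u[0],u[1],1]); return -R.T@t,d/np.linalg.norm(d)
def onz(f,p,z):
    o,d=ray(f,p); return o+d*(z-o[2])/d[2]
def tri(*fp):
    A=np.zeros((3,3));b=np.zeros(3)
    L=[ray(f,p) for f,p in fp]
    for o,d in L: M=np.eye(3)-np.outer(d,d);A+=M;b+=M@o
    x=np.linalg.solve(A,b); return x,[np.linalg.norm(np.cross(x-o,d)) for o,d in L]
def proj(f,P):
    R,t=f['E'][:3,:3],f['E'][:3,3]
    return cv2.projectPoints(np.array([P],float),cv2.Rodrigues(R)[0],t,f['K'],f['d'])[0][0,0]
import pickle
def dump(fs,fn): pickle.dump(fs,open(fn,'wb'))
def load(fn): return pickle.load(open(fn,'rb'))
E
python3 - <<'E'
from h import *
fs={n:grab(n) for n in('scene','top','wrist')}
dump(fs,'f0.pkl')
for n in fs: save(fs[n],n+'0.png',s=1.5); print(n,np.linalg.inv(fs[n]['E']).round(3).tolist(),fs[n]['fx'])
s=bot.observe();print(s)
E
```

```text
pics
scene [[0.568, -0.475, 0.672, -0.558], [-0.823, -0.335, 0.459, -0.757], [0.007, -0.814, -0.581, 0.957], [0.0, 0.0, 0.0, 1.0]] 469.36132506105224
top [[-0.003, -0.998, 0.063, 0.433], [-1.0, 0.003, 0.004, -0.001], [-0.004, -0.063, -0.998, 1.134], [0.0, 0.0, 0.0, 1.0]] 366.8691030728767
wrist [[0.414, 0.877, 0.245, 0.197], [0.91, -0.399, -0.112, 0.597], [-0.001, 0.27, -0.963, 0.374], [0.0, 0.0, 0.0, 1.0]] 340.5167594506673
{'clock': 0.15, 'qpos': array([-1.21419702,  0.52184682, -0.03633199,  1.59982031,  0.02120909,
        1.02109147, -0.11278057]), 'qd': array([ 0.00145437, -0.00189075, -0.0009835 , -0.00283878, -0.00011728,
        0.00132467, -0.00052326]), 'joint_efforts': array([ 1.70174091e-03, -9.27383494e+01,  1.98065490e+00, -3.70058513e+01,
        1.80102582e-02,  6.38026235e-03,  4.59735179e-05]), 'position': array([0.25865757, 0.56872292, 0.23089709]), 'tool_rot': array([-3.14081389e+00,  5.56720285e-05,  2.71480816e+00]), 'force': array([-0.18070148,  0.33749813, -0.59221008]), 'moment': array([0.0279498 , 0.00443639, 0.00323628]), 'finger_force': 0.0, 'grip_width': 0.0854941394175172}
```

View pics/top0.png

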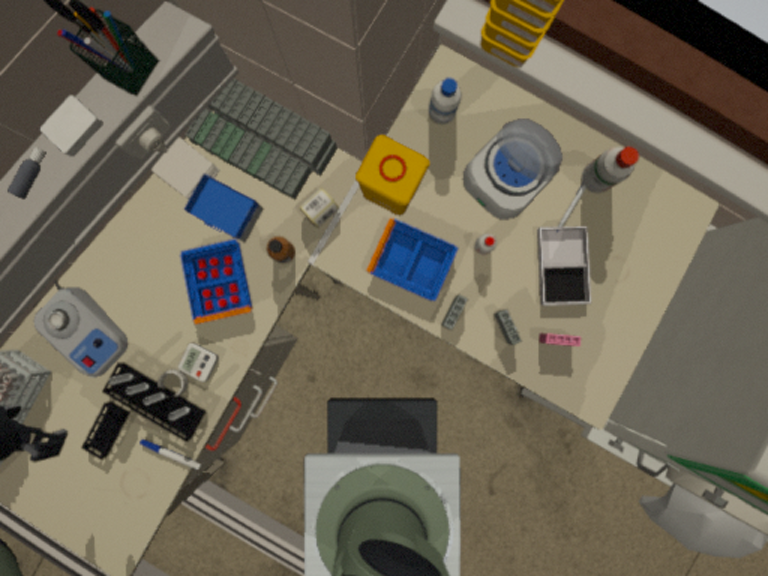

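View pics/scene0.png

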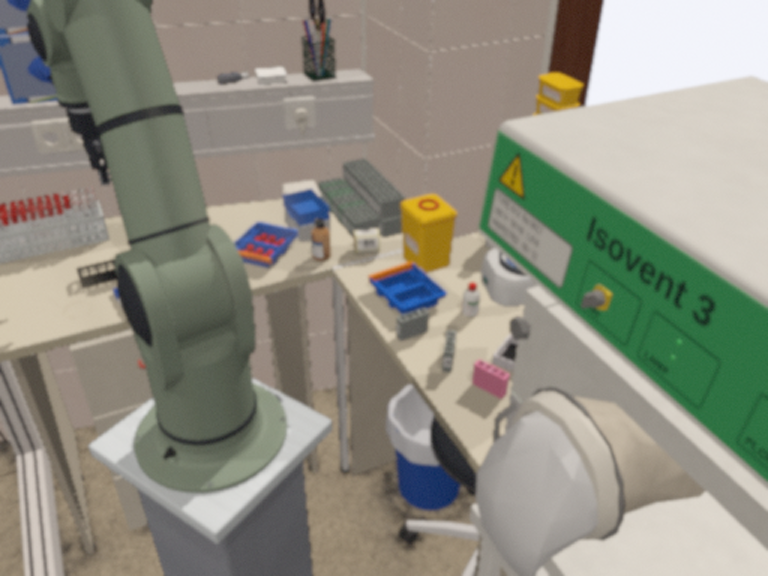

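The top view (at 1.5x) shows the loose tote at (412,260) with its orange end to the left. The fixed tote with caps is at (215,282), orange end at the bottom. The other targets are:
- **Brown bottle:** (279,248).
- **Small red-capped bottle:** (485,243). The other red-capped bottle, at (615,165), is a big one.
- **Tray:** (565,266), with the black floor towards the robot.
- **Cassettes:** (455,312) and (508,327). The pink look-alike is at (560,340).

```bash
cat >> h.py <<'E'
def blobs(f,lo,hi,box,minA=30):
    hsv=cv2.cvtColor(f['pixels'],cv2.COLOR_RGB2HSV); m=cv2.inRange(hsv,np.array(lo),np.array(hi))
    k=np.zeros_like(m); x0,y0,x1,y1=box; k[y0:y1,x0:x1]=m[y0:y1,x0:x1]
    cs,_=cv2.findContours(k,cv2.RETR_EXTERNAL,cv2.CHAIN_APPROX_NONE)
    return [c for c in sorted(cs,key=cv2.contourArea,reverse=True) if cv2.contourArea(c)>=minA]
def rect(f,c,z):
    P=np.array([onz(f,p,z)[:2] for p in c[:,0]],np.float32)*1000
    (cx,cy),(w,h),a=cv2.minAreaRect(P)
    if w<h: w,h,a=h,w,a+90
    return np.round([cx,cy,w,h,(a+90)%180-90],1)
E
python3 - <<'E'
from h import *
f=load('f0.pkl')['top']
def show(n,lo,hi,box,z,A=20):
    b=[int(v/1.5) for v in box]
    for c in blobs(f,lo,hi,b,A)[:4]: print(n,c.reshape(-1,2).mean(0).round(),cv2.contourArea(c),rect(f,c,z))
show('toteblue',(100,120,40),(125,255,255),(360,210,470,310),.036)
show('toteorange',(5,150,120),(20,255,255),(360,215,400,280),.036)
show('baseblue',(100,120,40),(125,255,255),(175,235,260,330),.036)
show('baseorange',(5,150,120),(20,255,255),(180,300,260,330),.036)
show('amber',(0,100,20),(25,255,140),(260,230,300,270),.088)
show('redcap',(170,120,100),(180,255,255),(470,230,505,260),.078,5)
show('redcap',(0,120,100),(6,255,255),(470,230,505,260),.078,5)
show('cassA',(0,0,0),(180,110,120),(430,285,475,335),.052)
show('cassB',(0,0,0),(180,110,120),(485,300,530,350),.052)
show('black',(0,0,0),(180,255,60),(535,255,595,310),.01)
show('roll',(0,0,0),(40,60,255),(300,185,340,228),.057)
im=cv2.resize(f['pixels'][130:250,100:420,::-1],None,fx=2.5,fy=2.5,interpolation=cv2.INTER_CUBIC)
cv2.imwrite('pics/topcrop.png',im)
E
```

```text
toteblue [277. 173.] 1677.5 [549.3 -67.8 135.5 118.9  65.9]
toteorange [253. 164.] 113.5 [581.4   2.2 114.   12.6 -24. ]
baseblue [143. 185.] 1654.5 [516.3 336.3 136.  120.9  12.5]
baseorange [148. 210.] 102.0 [441.7 320.6 119.2  11.8 -77.6]
amber [187. 166.] 205.5 [568.4 193.5  52.2  43.7 -89.5]
redcap [326. 160.] 23.0 [ 583.  -209.    17.6   14.7   90. ]
cassA [302. 208.] 201.0 [ 443.6 -143.4   72.8   30.3  -27.1]
cassA [292. 201.] 56.0 [ 467.9 -105.8   75.3   23.6  -22.3]
cassB [337. 220.] 274.0 [ 410.9 -241.8   80.4   41.8   24.3]
black [376. 189.] 518.0 [ 503.9 -377.6   82.5   68.4   89.7]
roll [213. 138.] 413.0 [657.5 125.8 107.9  53.3  38.8]
```

View pics/topcrop.png

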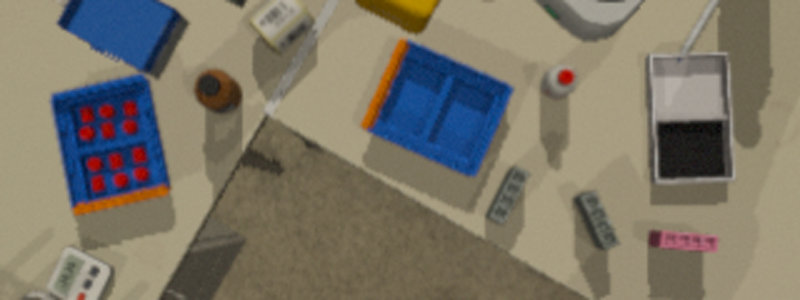

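The crop confirms the identities: loose tote at crop (440,108) with orange left, base at (112,143) with red caps and orange at the bottom, small red-capped bottle at (560,80), grey cassettes at (508,195) and (597,218), pink at (684,241). I'll move over the base and then the tote, imaging both with the wrist camera.

```bash
cat > w.py <<'E'
import sys
from h import *
f=grab('wrist'); dump(f,sys.argv[1]+'.pkl')
E
python3 -m crank '{"travel":[[4,-4,0.5],[8,-8,1],[12,-12,1.5],[15,-15,2],[18,-18,2]],"turn":[[0,0,0],[0,0,0],[0,0,0],[0,0,0],[0,0,0]],"gripper":[0,0,0,0,0]}'
python3 -m crank '{"travel":[[3,-2,0],[6,-5,0],[6,-5,0],[6,-5,0],[6,-5,0]],"turn":[[0,0,0],[0,0,0],[0,0,0],[0,0,0],[0,0,0]],"gripper":[0,0,0,0,0]}'
python3 w.py base1
python3 -m crank '{"travel":[[1,-4,0],[2,-8,0],[2,-8,0],[2,-8,0],[2,-8,0]],"turn":[[0,0,0],[0,0,0],[0,0,0],[0,0,0],[0,0,0]],"gripper":[0,0,0,0,0]}'
python3 w.py base2
python3 -m crank '{"travel":[[0.5,-4.5,0],[1,-9,0],[1.5,-13.5,0],[2,-18,0],[2,-22,0]],"turn":[[0,0,0],[0,0,0],[0,0,0],[0,0,0],[0,0,0]],"gripper":[0,0,0,0,0]}'
python3 -m crank '{"travel":[[0,-4,0],[0,-7,0],[0,-7,0],[0,-7,0],[0,-7,0]],"turn":[[0,0,0],[0,0,0],[0,0,0],[0,0,0],[0,0,0]],"gripper":[0,0,0,0,0]}'
python3 w.py tote1
python3 -m crank '{"travel":[[-1,-4,0],[-2,-8,0],[-2,-8,0],[-2,-8,0],[-2,-8,0]],"turn":[[0,0,0],[0,0,0],[0,0,0],[0,0,0],[0,0,0]],"gripper":[0,0,0,0,0]}'
python3 w.py tote2
python3 - <<'E'
from h import *
print(bot.observe()['clock'])
im=np.vstack([np.hstack([cv2.resize(load(n+'.pkl')['pixels'][:,:,::-1],(400,300),interpolation=cv2.INTER_AREA) for n in r]) for r in (('base1','base2'),('tote1','tote2'))])
cv2.imwrite('pics/w4.png',im)
E
```

```text
clock: 0.65
position: [0.4361, 0.3913, 0.2517]
tool_rot: [3.141, 0.0, 2.715]
force: [-0.1, 0.4, 0.1]
grip_width: 0.0854
finger_force: 0.0
clock: 1.15
position: [0.4942, 0.3435, 0.251]
tool_rot: [-3.141, -0.001, 2.716]
force: [0.7, 0.7, 0.3]
grip_width: 0.0858
finger_force: 0.0
clock: 1.7
position: [0.5143, 0.2642, 0.2512]
tool_rot: [3.141, -0.0, 2.717]
force: [-1.2, -0.6, 0.3]
grip_width: 0.085
finger_force: 0.0
clock: 2.25
position: [0.5351, 0.0417, 0.2512]
tool_rot: [3.142, 0.0, 2.716]
force: [0.8, 0.0, -0.5]
grip_width: 0.0856
finger_force: 0.0
clock: 2.75
position: [0.535, -0.0255, 0.2511]
tool_rot: [3.141, -0.0, 2.717]
force: [-0.1, 0.2, 0.8]
grip_width: 0.0851
finger_force: 0.0
clock: 3.3
position: [0.5153, -0.1057, 0.2511]
tool_rot: [3.141, -0.0, 2.717]
force: [-0.0, -0.2, -0.2]
grip_width: 0.0854
finger_force: 0.0
3.35
```

View pics/w4.png

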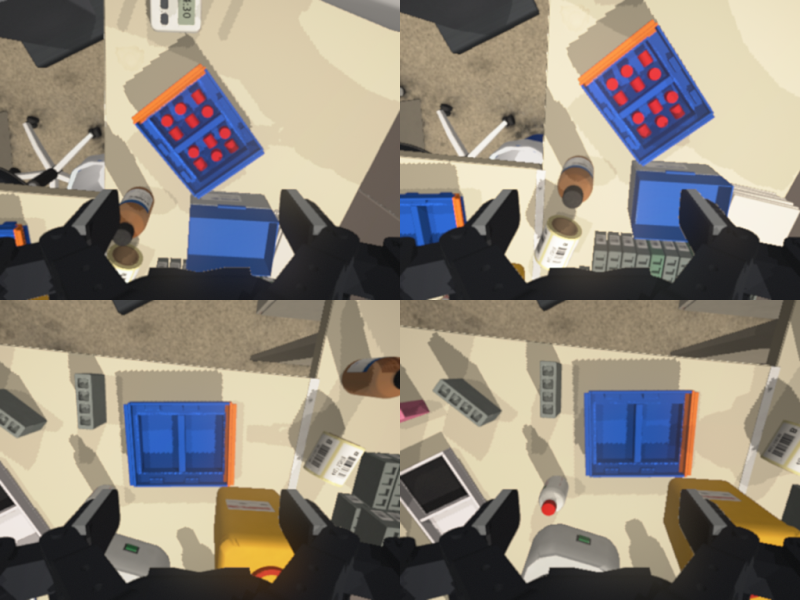

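Wrist views: base tote with caps (orange end toward the timer), loose tote with clear bays, cassettes, red bottle and tray all visible. Next, corners of the rims from two views.

```bash
cat >> h.py <<'E'
def quad(f,box,lo=(100,110,30),hi=(125,255,255),lo2=(3,150,120),hi2=(20,255,255)):
    hsv=cv2.cvtColor(f['pixels'],cv2.COLOR_RGB2HSV); m=cv2.inRange(hsv,np.array(lo),np.array(hi))|cv2.inRange(hsv,np.array(lo2),np.array(hi2))|cv2.inRange(hsv,np.array((170,120,50)),np.array((180,255,255)))
    k=np.zeros_like(m); x0,y0,x1,y1=box; k[y0:y1,x0:x1]=m[y0:y1,x0:x1]
    k=cv2.morphologyEx(k,cv2.MORPH_OPEN,np.ones((3,3)))
    cs,_=cv2.findContours(k,cv2.RETR_EXTERNAL,cv2.CHAIN_APPROX_NONE); c=max(cs,key=cv2.contourArea)
    h=cv2.convexHull(c); e=.01
    while len(q:=cv2.approxPolyDP(h,e*cv2.arcLength(h,True),True))>4: e+=.004
    return q[:,0].astype(float)
E
python3 - <<'E'
from h import *
s=512/400
for n,b in (('base',((125,60,275,200),(175,10,325,167))),('tote',((115,95,240,192),(180,85,300,182)))):
    fa,fb=[load(n+i+'.pkl') for i in '12']
    A,B=[quad(f,[int(v*s) for v in bb]) for f,bb in zip((fa,fb),b)]
    for p in A:
        e=[(np.linalg.norm((p-A.mean(0))-(q-B.mean(0))),tuple(q)) for q in B]; q=min(e)[1]
        X,r=tri((fa,p),(fb,q)); print(n,p,q,(X*1000).round(1),(np.array(r)*1000).round(1), 'on36',(onz(fa,p,.036)[:2]*1e3).round(1),(onz(fb,q,.036)[:2]*1e3).round(1))
    for f,bb in zip((fa,fb),b):
        bx=[int(v*s) for v in bb]
        c=blobs(f,(3,150,120),(20,255,255),bx)[0]; print(n,'orange',rect(f,c,.036))
        if n=='base':
          for c in blobs(f,(170,120,60),(180,255,255),bx,15)[:3]: print('cap',rect(f,c,.024))
E
```

```text
base [266.  92.] (np.float64(331.0), np.float64(34.0)) [434.9 381.8  35.5] [1.4 1.4] on36 [436.2 382.2] [433.5 381.3]
base [336. 196.] (np.float64(400.0), np.float64(150.0)) [568.9 407.9  34.4] [0.2 0.2] on36 [568.1 407.7] [568.5 407.4]
base [253. 253.] (np.float64(310.0), np.float64(211.0)) [593.4 296.1  34.7] [0.1 0.1] on36 [592.9 296.4] [592.8 296.1]
base [175. 159.] (np.float64(236.0), np.float64(113.0)) [460.9 266.   33.6] [1.8 1.8] on36 [458.9 266.3] [462.6 266.5]
base orange [441.2 322.  120.2  13.  -77.4]
cap [460.6 357.5  17.1  14.1  12.6]
cap [487.3 335.6  17.2  14.3  13.5]
cap [494.7 307.2  17.2  14.7  12.4]
base orange [441.3 321.8 119.7  13.1 -77.5]
cap [461.1 354.8  17.   13.6  12.4]
cap [488.  333.   17.3  14.2  11.9]
cap [495.3 304.8  17.4  14.7  12.3]
tote [292. 131.] (np.float64(371.0), np.float64(116.0)) [524.4  22.4  32.5] [0. 0.] on36 [523.9  22.2] [523.7  21.4]
tote [288. 237.] (np.float64(362.0), np.float64(225.0)) [630.4 -27.6  40.9] [0.3 0.3] on36 [632.3 -27.9] [633.2 -27. ]
tote [167. 236.] (np.float64(238.0), np.float64(223.0)) [ 575.  -153.4   33.3] [0.3 0.3] on36 [ 574.5 -152.3] [ 573.8 -152.7]
tote [159. 134.] (np.float64(237.0), np.float64(119.0)) [ 469.7 -104.9   37.1] [0.2 0.2] on36 [ 469.8 -105.3] [ 469.5 -105. ]
tote orange [584.5   0.7 128.   28.5 -24.3]
tote orange [580.9   2.7 119.7   9.5 -24.2]
```

Run:
```python
from h import *
s=512/400
a=load('base2.pkl')['pixels'][:,:,::-1]; b=load('tote2.pkl')['pixels'][:,:,::-1]
a=cv2.resize(a[10:220,215:415],(571,600),interpolation=cv2.INTER_CUBIC)[:, :400+100]
b=cv2.resize(b[100:240,220:400],(800,622),interpolation=cv2.INTER_CUBIC)
cv2.imwrite('pics/bt.png',np.hstack([cv2.resize(a,(400,480)),cv2.resize(b,(400,311)) if 0 else cv2.copyMakeBorder(cv2.resize(b,(400,311)),0,169,0,0,0)]))
```

```text
(no output)
```

View pics/bt.png

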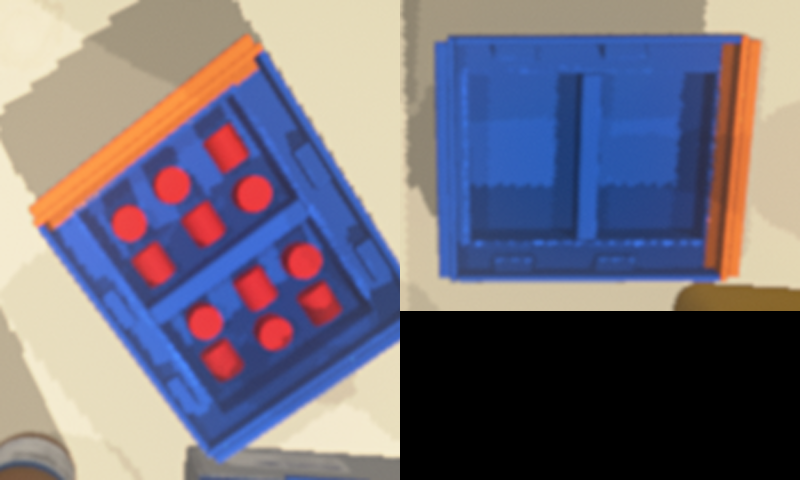

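Left panel: the base, divider crossing near (231,263), orange end at upper left. Right panel: the loose tote, divider band at crop x≈580–601, orange end at right. Rim heights come out at 33–41 mm (36 expected), so that agrees. I'll refine the centres from the dividers' brightness profiles.

```bash
cat >> h.py <<'E'
def prof(f,c,ang,z,along,span,step=1.0):
    # mean V along direction 'ang' (deg) through c (mm) on plane z, averaged over +-span across
    a=np.radians(ang);ux=np.array([np.cos(a),np.sin(a)]);uy=np.array([-ux[1],ux[0]])
    V=cv2.cvtColor(f['pixels'],cv2.COLOR_RGB2GRAY).astype(np.float32); o=[]
    for t in along:
        P=[np.array(c)+t*ux+s*uy for s in np.arange(-span,span+1,3)]
        q=np.array([proj(f,[p[0]/1e3,p[1]/1e3,z]) for p in P],np.float32)
        o.append(np.mean(cv2.remap(V,q[:,0].reshape(1,-1),q[:,1].reshape(1,-1),cv2.INTER_LINEAR)))
    return np.round(o).astype(int)
E
python3 - <<'E'
from h import *
f=load('base2.pkl');print('base div',(onz(f,(316.1,125),.024)*1e3).round(1))
f=load('tote2.pkl');print('tote div',(onz(f,(305.7,170.7),.024)*1e3).round(1))
t=np.arange(-16,17)
for n,c,a in (('base1',(509,337),12.5),('base2',(509,337),12.5),('tote1',(553,-64),65.8),('tote2',(553,-64),65.8)):
    f=load(n+'.pkl'); print(n,'x:',*prof(f,c,a,.024,t,25))
    print(' outer -x z36:',*prof(f,c,a,.036,np.arange(-82,-60),25)); print(' outer +x:',*prof(f,c,a,.036,np.arange(60,82),25))
    print(' outer -y:',*prof(f,c,a+90,.036,np.arange(-70,-48),25)); print(' outer +y:',*prof(f,c,a+90,.036,np.arange(48,70),25))
E
```

```text
base div [509.7 338.4  24. ]
tote div [552.6 -60.3  24. ]
base1 x: 81 79 78 75 71 68 65 62 58 57 63 77 90 97 99 99 99 99 99 96 88 78 72 72 73 77 82 86 89 90 91 92 93
 outer -x z36: 159 159 159 159 157 152 151 156 162 164 163 158 155 159 160 152 144 143 148 148 133 105
 outer +x: 77 74 70 65 63 67 78 91 99 98 96 97 101 109 130 160 186 200 203 203 203 204
 outer -y: 205 205 205 205 205 206 206 202 188 158 125 100 83 70 66 70 76 81 86 90 93 92
 outer +y: 96 95 94 94 93 93 93 93 91 92 98 105 113 127 137 142 142 142 142 149 168 193
base2 x: 88 87 86 83 79 75 73 70 64 62 69 84 99 107 109 109 109 109 109 105 97 87 80 80 82 86 91 95 97 98 98 99 99
 outer -x z36: 171 171 172 172 170 165 161 166 172 174 172 167 165 169 170 162 154 153 150 134 115 103
 outer +x: 78 77 73 68 66 69 80 93 100 100 98 99 103 111 133 167 196 210 213 214 214 214
 outer -y: 220 220 220 220 220 220 221 218 201 166 132 112 98 89 90 96 102 107 109 109 106 105
 outer +y: 87 90 91 91 91 90 87 78 70 78 94 106 133 178 212 220 220 220 220 220 220 220
tote1 x: 87 88 87 86 83 76 69 64 62 62 62 62 63 69 81 90 94 95 95 96 96 94 89
[... 153 characters left out ...]
106 102 109 135 153 157 154 155 160 163 164 171 184 196 203 205
 outer -y: 204 204 204 204 204 204 204 205 203 196 173 143 114 92 76 68 66 68 71 74 76 77
 outer +y: 100 97 93 92 92 92 92 91 91 91 92 96 99 94 83 92 124 148 157 158 158 158
tote2 x: 79 71 65 62 61 60 61 60 61 59 55 49 49 60 75 86 91 91 91 91 91 90 87 81 78 77 77 78 78 79 80 80 80
 outer -x z36: 152 149 146 143 140 138 136 130 117 104 98 98 99 96 93 95 96 93 89 88 91 96
 outer +x: 84 90 93 94 91 83 74 73 89 117 139 143 139 139 145 149 152 164 182 194 198 199
 outer -y: 196 195 195 195 195 195 195 196 194 185 166 138 110 89 76 68 66 67 71 73 74 75
 outer +y: 90 89 88 88 89 89 88 87 87 87 87 90 94 90 93 116 141 151 152 151 151 151
```

Base centre (508.7,336.9), divider axis at 12.5°. Loose tote centre (551.7,−61.0), yaw 65.8°. The tool's y axis is already at 65.7°, so no turn is needed before the grasp.

```bash
python3 -m crank '{"travel":[[1.8,2.2,0],[3.6,4.5,0],[3.6,4.5,-4.5],[3.6,4.5,-9],[3.6,4.5,-13.5]],"turn":[[0,0,0],[0,0,0],[0,0,0],[0,0,0],[0,0,0]],"gripper":[0.4,0.4,0.4,0.4,0.4]}' 40
python3 -m crank '{"travel":[[0,0,-3],[0,0,-6],[0,0,-6],[0,0,-6],[0,0,-6]],"turn":[[0,0,0],[0,0,0],[0,0,0],[0,0,0],[0,0,0]],"gripper":[0.4,0.4,0.4,0.4,0.4]}'
python3 - <<'E'
from h import *
s=bot.observe();print(s['position'],np.degrees(s['tool_rot'])); save(grab('wrist'),'w_t1.png',s=1)
E
```

```text
clock: 3.85
position: [0.5512, -0.0606, 0.1147]
tool_rot: [3.141, 0.001, 2.717]
force: [0.8, -0.4, -0.7]
grip_width: 0.0511
finger_force: 0.0
clock: 4.35
position: [0.5519, -0.0619, 0.0577]
tool_rot: [3.141, 0.002, 2.715]
force: [-0.6, -0.4, 0.4]
grip_width: 0.0517
finger_force: 0.0
[ 0.55186762 -0.06187983  0.05773726] [1.79948793e+02 1.06722776e-01 1.55572994e+02]
```

View pics/w_t1.png

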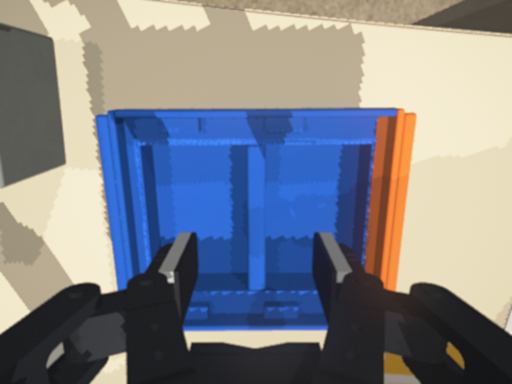

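The fingers straddle the divider evenly: divider at x≈257, finger pads at 197 and 313. Going down to grip.

```bash
python3 -m crank '{"travel":[[0,0,-2],[0,0,-4],[0,0,-5],[0,0,-5],[0,0,-5]],"turn":[[0,0,0],[0,0,0],[0,0,0],[0,0,0],[0,0,0]],"gripper":[0.4,0.4,0.4,0.4,0.4]}' 60
python3 -m crank '{"travel":[[0,0,0],[0,0,0],[0,0,0],[0,0,0],[0,0,0]],"turn":[[0,0,0],[0,0,0],[0,0,0],[0,0,0],[0,0,0]],"gripper":[1,1,1,1,1]}' 60
python3 -m crank '{"travel":[[0,0,0],[0,0,0],[0,0,0],[0,0,0.5],[0,0,1]],"turn":[[0,0,0],[0,0,0],[0,0,0],[0,0,0],[0,0,0]],"gripper":[1,1,1,1,1]}' 60
```

```text
clock: 4.9
position: [0.5513, -0.0623, 0.0071]
tool_rot: [3.141, 0.001, 2.715]
force: [-0.2, 0.2, 1.0]
grip_width: 0.0512
finger_force: 0.0
clock: 5.4
position: [0.5512, -0.0622, 0.0069]
tool_rot: [3.141, 0.001, 2.715]
force: [-2.9, 0.5, 11.1]
grip_width: 0.0086
finger_force: 59.6
clock: 5.9
position: [0.5507, -0.0622, 0.0165]
tool_rot: [-3.141, -0.0, 2.715]
force: [-0.6, -0.4, -3.7]
grip_width: 0.0088
finger_force: 58.7
```

```bash
python3 -m crank '{"travel":[[0,0,4],[0,0,8],[0,0,12],[0,0,15],[0,0,16.5]],"turn":[[0,0,0],[0,0,0],[0,0,0],[0,0,0],[0,0,0]],"gripper":[1,1,1,1,1]}' 60
python3 -m crank '{"travel":[[0,4,0],[-0.5,8,0],[-1,12,0],[-1.5,16,0],[-2,20,0]],"turn":[[0,0,-6],[0,0,-12],[0,0,-18],[0,0,-24],[0,0,-30]],"gripper":[1,1,1,1,1]}' 60
python3 -m crank '{"travel":[[-0.5,4,0],[-1,8,0],[-1.5,12,0],[-2,16,0],[-2.2,19.9,0]],"turn":[[0,0,-5],[0,0,-10],[0,0,-15],[0,0,-20],[0,0,-23.1]],"gripper":[1,1,1,1,1]}' 60
python3 -m crank '{"travel":[[0,0,0],[0,0,-3],[0,0,-6],[0,0,-6],[0,0,-6]],"turn":[[0,0,0],[0,0,0],[0,0,0],[0,0,0],[0,0,0]],"gripper":[1,1,1,1,1]}' 60
python3 - <<'E'
from h import *
s=bot.observe();print(s['position'],np.degrees(s['tool_rot'])); f=grab('wrist');g=grab('top');dump(f,'p1.pkl');dump(g,'p1t.pkl');save(f,'w_t2.png',s=1.5)
E
```

```text
clock: 6.4
position: [0.5516, -0.0624, 0.1843]
tool_rot: [3.14, 0.003, 2.715]
force: [0.2, -0.3, -3.9]
grip_width: 0.0082
finger_force: 59.4
clock: 6.9
position: [0.5303, 0.1393, 0.1815]
tool_rot: [3.141, -0.0, 2.187]
force: [0.2, 0.9, -2.8]
grip_width: 0.0082
finger_force: 59.3
clock: 7.4
position: [0.5079, 0.3386, 0.1815]
tool_rot: [-3.141, -0.0, 1.785]
force: [0.4, 0.4, -2.9]
grip_width: 0.009
finger_force: 59.3
clock: 7.9
position: [0.509, 0.3366, 0.1218]
tool_rot: [-3.141, 0.0, 1.788]
force: [0.4, -0.5, -2.3]
grip_width: 0.0088
finger_force: 59.2
[0.50897094 0.33656617 0.12183333] [-1.79973918e+02  1.55710418e-02  1.02430615e+02]
```

View pics/w_t2.png

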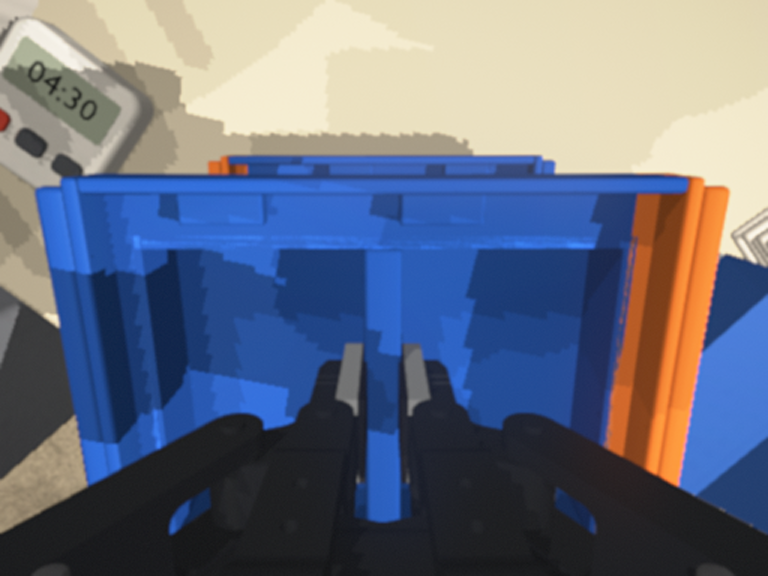

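The held tote is square over the base, with the base's far rim visible at y≈157 and its orange end on the left. The held tote's orange end is on the right, so they're opposite. Base midpoint x≈381, tote midpoint x≈383. Lowering gently.

```bash
python3 -m crank '{"travel":[[0,0,-3],[0,0,-6],[0,0,-7],[0,0,-7],[0,0,-7]],"turn":[[0,0,0],[0,0,0],[0,0,0],[0,0,0],[0,0,0]],"gripper":[1,1,1,1,1]}' 60
python3 -m crank '{"travel":[[0,0,-0.4],[0,0,-0.8],[0,0,-1.2],[0,0,-1.2],[0,0,-1.2]],"turn":[[0,0,0],[0,0,0],[0,0,0],[0,0,0],[0,0,0]],"gripper":[1,1,1,1,1]}' 60
python3 -m crank '{"travel":[[0,0,-0.1],[0,0,-0.2],[0,0,-0.2],[0,0,-0.2],[0,0,-0.2]],"turn":[[0,0,0],[0,0,0],[0,0,0],[0,0,0],[0,0,0]],"gripper":[1,1,1,1,1]}' 60
```

```text
clock: 8.5
position: [0.5088, 0.3372, 0.0523]
tool_rot: [-3.141, -0.001, 1.788]
force: [-5.6, 2.6, -5.2]
grip_width: 0.0082
finger_force: 59.1
clock: 9.0
position: [0.509, 0.3376, 0.0406]
tool_rot: [3.141, -0.001, 1.788]
force: [-4.3, 2.3, -5.0]
grip_width: 0.0086
finger_force: 59.2
clock: 9.5
position: [0.5092, 0.3373, 0.038]
tool_rot: [3.141, -0.001, 1.788]
force: [-3.6, 3.1, -2.0]
grip_width: 0.0082
finger_force: 59.7
```

```bash
python3 -m crank '{"travel":[[0,0,-0.1],[0,0,-0.2],[0,0,-0.2],[0,0,-0.2],[0,0,-0.2]],"turn":[[0,0,0],[0,0,0],[0,0,0],[0,0,0],[0,0,0]],"gripper":[1,1,1,1,1]}' 60
```

```text
clock: 10.0
position: [0.5094, 0.3373, 0.0368]
tool_rot: [3.14, -0.001, 1.788]
force: [-7.6, 0.3, 15.3]
grip_width: 0.0083
finger_force: 61.9
```

Contact at the expected height (0.037). Release, back off and check level.

```bash
python3 -m crank '{"travel":[[0,0,0.1],[0,0,0.1],[0,0,0.1],[0,0,0.1],[0,0,0.1]],"turn":[[0,0,0],[0,0,0],[0,0,0],[0,0,0],[0,0,0]],"gripper":[0.35,0.35,0.35,0.35,0.35]}' 60
python3 -m crank '{"travel":[[0,0,2],[0,0,6],[0,0,10],[0,0,14],[0,0,17]],"turn":[[0,0,0],[0,0,0],[0,0,0],[0,0,0],[0,0,0]],"gripper":[0.35,0.35,0.35,0.35,0.35]}' 60
python3 -m crank '{"travel":[[2,-2,1],[4,-4,2],[6,-5,3],[6,-5,3],[6,-5,3]],"turn":[[0,0,0],[0,0,0],[0,0,0],[0,0,0],[0,0,0]],"gripper":[0.35,0.35,0.35,0.35,0.35]}' 60
python3 w.py s1
python3 -m crank '{"travel":[[-1,-5,0],[-1,-8,0],[-1,-8,0],[-1,-8,0],[-1,-8,0]],"turn":[[0,0,0],[0,0,0],[0,0,0],[0,0,0],[0,0,0]],"gripper":[0,0,0,0,0]}' 60
python3 w.py s2
python3 - <<'E'
from h import *
g=grab('scene');dump(g,'s3.pkl')
a=[cv2.resize(load(n+'.pkl')['pixels'][:,:,::-1],(400,300),interpolation=cv2.INTER_AREA) for n in('s1','s2')]
b=cv2.resize(g['pixels'][120:195,130:230,::-1],(400,300),interpolation=cv2.INTER_CUBIC)
t=grab('top');dump(t,'s4.pkl');c=cv2.resize(t['pixels'][150:225,100:200,::-1],(400,300),interpolation=cv2.INTER_CUBIC)
cv2.imwrite('pics/s.png',np.vstack([np.hstack(a),np.hstack([b,c])]))
E
```

```text
clock: 10.5
position: [0.509, 0.3367, 0.0362]
tool_rot: [3.141, 0.0, 1.788]
force: [-0.5, 1.2, 0.3]
grip_width: 0.0553
finger_force: 0.0
clock: 11.0
position: [0.5093, 0.3368, 0.2087]
tool_rot: [3.14, -0.001, 1.788]
force: [0.5, -0.1, 0.1]
grip_width: 0.0558
finger_force: 0.0
clock: 11.5
position: [0.5689, 0.2866, 0.2359]
tool_rot: [-3.141, -0.0, 1.787]
force: [-0.1, 0.6, 0.1]
grip_width: 0.0556
finger_force: 0.0
clock: 12.05
position: [0.5584, 0.2083, 0.2359]
tool_rot: [-3.141, -0.001, 1.79]
force: [-0.5, 0.5, 0.2]
grip_width: 0.0854
finger_force: 0.0
```

View pics/s.png

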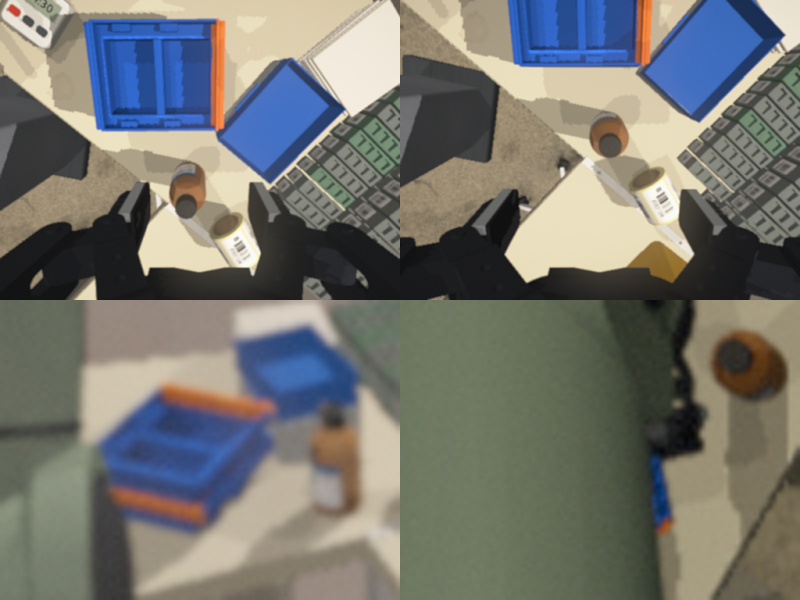

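The upper tote sits level in the base, orange ends opposite (scene crop, orange at (150,505) and (220,400)). The brown bottle's cap is at (186,207) in s1 and (610,145) in s2. Next: the upper tote's rim height and divider, and the bottle from the two views.

Run:
```python
from h import *
s=1.28
a,b=load('s1.pkl'),load('s2.pkl')
A=quad(a,[int(v*s) for v in (80,15,226,133)])
for p in A: print('up',p,(onz(a,p,.066)*1e3).round(1))
print('div',*prof(a,(509,337),12.4,.054,np.arange(-14,15),25),'z48',*prof(a,(509,337),12.4,.048,np.arange(-14,15),25))
print('base2-y',*prof(a,(509,337),102.4,.066,np.arange(-70,-52),25),'|',*prof(a,(509,337),102.4,.066,np.arange(52,70),25))
P=[]
for f,c in ((a,(186,207)),(b,(210,145))):
    x,y=int(c[0]*s),int(c[1]*s)
    hs=cv2.cvtColor(f['pixels'],cv2.COLOR_RGB2HSV)
    cs=blobs(f,(0,0,0),(180,255,62),(x-26,y-26,x+26,y+26),40)
    c=cs[0]; (cx,cy),r=cv2.minEnclosingCircle(c); P.append((cx,cy)); print('cap',cx,cy,r,cv2.contourArea(c),cv2.boundingRect(c))
    c=blobs(f,(3,90,30),(20,255,230),(x-35,y-60,x+35,y+40),100)[0]; print('body',cv2.boundingRect(c),cv2.contourArea(c))
X,r=tri((a,P[0]),(b,P[1]));print(X*1e3,r,[(onz(f,p,.105)*1e3).round(1) for f,p in zip((a,b),P)])
im=[cv2.resize(f['pixels'][int(c[1]*s)-50:int(c[1]*s)+30,int(c[0]*s)-40:int(c[0]*s)+40,::-1],(400,400),interpolation=cv2.INTER_CUBIC) for f,c in ((a,(186,207)),(b,(210,145)))]
cv2.imwrite('pics/am.png',np.hstack(im))
```

```text
up [275.  25.] [559.2 409.5  66. ]
up [274. 165.] [585.9 293.6  66. ]
up [124. 163.] [449.2 265.4  66. ]
up [108.  28.] [424.1 376.7  66. ]
div 71 71 71 71 71 71 71 71 70 72 84 96 100 100 101 102 102 102 97 85 73 73 78 81 82 82 83 85 88 z48 71 71 71 71 71 71 71 70 72 83 95 100 100 101 102 102 102 99 88 75 72 76 81 82 82 82 84 87 90
base2-y 209 209 209 208 208 209 209 207 191 156 120 99 82 66 66 74 80 87 | 90 90 90 82 67 68 87 98 109 137 155 157 160 167 182 199 211 218
cap 237.0 257.5 10.30786418914795 70.5 (227, 250, 21, 11)
body (217, 210, 46, 59) 1358.5Traceback (most recent call last):
  File "<stdin>", line 13, in <module>
IndexError: list index out of range
```

Run:
```python
from h import *
s=1.28
a,b=load('s1.pkl'),load('s2.pkl')
P=[]
for f,c in ((a,(186,207)),(b,(210,145))):
    x,y=int(c[0]*s),int(c[1]*s)
    for c in blobs(f,(0,0,0),(180,125,125),(x-22,y-22,x+22,y+22),40)[:2]:
        (cx,cy),r=cv2.minEnclosingCircle(c); print('cap',cx,cy,r,cv2.contourArea(c),cv2.boundingRect(c))
im=[cv2.resize(f['pixels'][int(c[1]*s)-50:int(c[1]*s)+30,int(c[0]*s)-40:int(c[0]*s)+40,::-1],(400,400),interpolation=cv2.INTER_CUBIC) for f,c in ((a,(186,207)),(b,(210,145)))]
cv2.imwrite('pics/am.png',np.hstack(im))
```

```text
cap 238.0 263.5 15.787753105163574 670.0 (224, 248, 28, 32)
cap 268.4534912109375 185.4534912109375 16.387617111206055 722.5 (253, 170, 31, 32)
```

View pics/am.png

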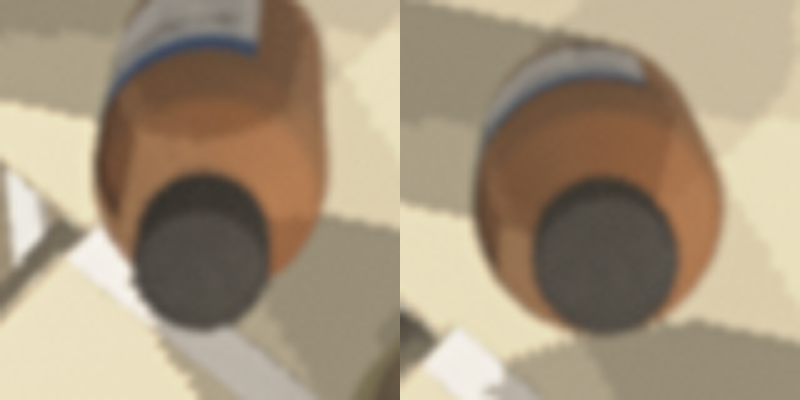

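The enlarged crops show the cap's top disc centred at (201,271) on the left and (605,264) on the right. That is pixels (238.2,268.2) and (269,187.8).

Run:
```python
from h import *
a,b=load('s1.pkl'),load('s2.pkl')
P=[(238.2,268.2),(269,187.8)]
X,r=tri((a,P[0]),(b,P[1]));print(X*1e3,r,[(onz(f,p,.105)*1e3).round(1) for f,p in zip((a,b),P)])
t=load('f0.pkl')['top']; print('top body',onz(t,(187,166),.088)*1e3)
s=bot.observe();print(s['position'],np.degrees(s['tool_rot'][2]))
# tray, red bottle, cassettes from tote1/2 (wrist) later
```

```text
[572.00265491 203.0363058  105.16501559] [np.float64(0.00023241926950236586), np.float64(0.0002324192695025026)] [array([572.2, 202.9, 105. ]), array([571.8, 203. , 105. ])]
top body [566.84090927 193.46520937  88.        ]
[0.55860877 0.20783174 0.23585709] 102.53294437947265
```

```bash
python3 -m crank '{"travel":[[1.3,-0.5,0],[1.3,-0.5,-4],[1.3,-0.5,-8],[1.3,-0.5,-11],[1.3,-0.5,-12]],"turn":[[0,0,0],[0,0,0],[0,0,0],[0,0,0],[0,0,0]],"gripper":[0,0,0,0,0]}' 40
python3 -m crank '{"travel":[[0,0,-3],[0,0,-6],[0,0,-7.2],[0,0,-7.2],[0,0,-7.2]],"turn":[[0,0,0],[0,0,0],[0,0,0],[0,0,0],[0,0,0]],"gripper":[0,0,0,0,0]}' 40
python3 -m crank '{"travel":[[0,0,0],[0,0,0],[0,0,0],[0,0,0],[0,0,0]],"turn":[[0,0,0],[0,0,0],[0,0,0],[0,0,0],[0,0,0]],"gripper":[1,1,1,1,1]}' 40
python3 -m crank '{"travel":[[0,0,0],[0,0,1],[0,0,4],[0,0,8],[0,0,12]],"turn":[[0,0,0],[0,0,0],[0,0,0],[0,0,0],[0,0,0]],"gripper":[1,1,1,1,1]}' 40
```

```text
clock: 12.7
position: [0.5712, 0.2012, 0.1132]
tool_rot: [-3.138, 0.001, 1.788]
force: [-0.4, 0.2, 0.2]
grip_width: 0.0857
finger_force: 0.0
clock: 13.2
position: [0.5728, 0.2019, 0.0454]
tool_rot: [3.14, -0.0, 1.788]
force: [-0.4, -0.2, 0.4]
grip_width: 0.0853
finger_force: 0.0
clock: 13.7
position: [0.5723, 0.202, 0.0451]
tool_rot: [3.14, -0.0, 1.788]
force: [-3.0, 0.3, 9.8]
grip_width: 0.047
finger_force: 39.6
clock: 14.2
position: [0.5716, 0.2015, 0.166]
tool_rot: [-3.141, 0.0, 1.788]
force: [0.7, -0.6, -1.4]
grip_width: 0.0471
finger_force: 41.7
```

Bottle held. Carrying it toward the tray while turning so the wrist camera can see the tray.

```bash
python3 -m crank '{"travel":[[-2,-3,2],[-5,-6,4],[-7,-10,4],[-7,-14,4],[-7,-18,4]],"turn":[[0,0,6],[0,0,12],[0,0,18],[0,0,23],[0,0,28]],"gripper":[1,1,1,1,1]}' 40
python3 -m crank '{"travel":[[0,-4,0],[0,-8,0],[0,-12,0],[0,-16,0],[0,-20,0]],"turn":[[0,0,5],[0,0,10],[0,0,15],[0,0,20],[0,0,25]],"gripper":[1,1,1,1,1]}' 40
python3 -m crank '{"travel":[[1,-4,0],[2,-8,0],[4,-9,0],[4,-9,0],[4,-9,0]],"turn":[[0,0,5],[0,0,10],[0,0,15],[0,0,17],[0,0,17]],"gripper":[1,1,1,1,1]}' 40
python3 w.py t1
python3 -m crank '{"travel":[[0.5,-2,0],[0.5,-4,0],[0.5,-6,0],[0.5,-6,0],[0.5,-6,0]],"turn":[[0,0,0],[0,0,0],[0,0,0],[0,0,0],[0,0,0]],"gripper":[1,1,1,1,1]}' 40
python3 w.py t2
python3 - <<'E'
from h import *
a=[cv2.resize(load(n+'.pkl')['pixels'][:,:,::-1],(400,300),interpolation=cv2.INTER_AREA) for n in('t1','t2')]
cv2.imwrite('pics/t.png',np.hstack(a))
E
```

```text
clock: 14.7
position: [0.5014, 0.0205, 0.2054]
tool_rot: [3.14, 0.0, 2.281]
force: [1.3, 0.6, -2.3]
grip_width: 0.0472
finger_force: 41.9
clock: 15.2
position: [0.5015, -0.1799, 0.2049]
tool_rot: [3.142, 0.001, 2.716]
force: [1.0, 1.6, -0.6]
grip_width: 0.0472
finger_force: 41.9
clock: 15.7
position: [0.5415, -0.2683, 0.2043]
tool_rot: [3.142, -0.0, 3.01]
force: [-0.2, 0.2, -2.2]
grip_width: 0.0471
finger_force: 41.9
clock: 16.25
position: [0.5466, -0.3283, 0.2042]
tool_rot: [3.141, -0.0, 3.009]
force: [0.8, 0.9, -2.8]
grip_width: 0.0474
finger_force: 42.0
```

View pics/t.png

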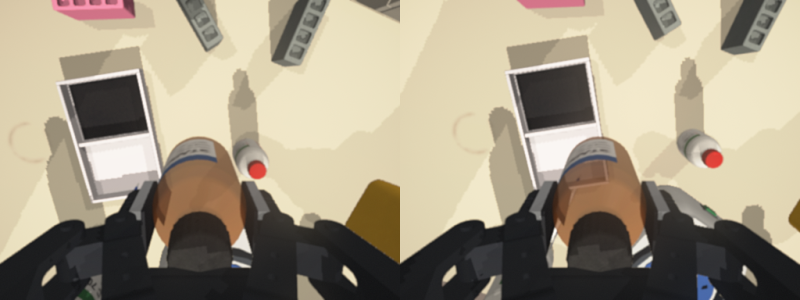

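t1 shows the tray with its black bay at (110,103) and white bay at (120,165). The red bottle cap is at (257,170) in t1 and (312,158) in t2. Measuring the black bay, the tray and the red cap from both.

Run:
```python
from h import *
s=1.28
fs=[load('t1.pkl'),load('t2.pkl')]
Q=[];R=[]
for f,bb,rc in ((fs[0],(55,65,160,145),(257,170)),(fs[1],(105,55,205,135),(312,158))):
    c=blobs(f,(0,0,0),(180,255,85),[int(v*s) for v in bb],300)[0]
    print('black',rect(f,c,.004),rect(f,c,.022)); 
    h=cv2.convexHull(c);e=.01
    while len(q:=cv2.approxPolyDP(h,e*cv2.arcLength(h,True),True))>4:e+=.004
    Q.append(q[:,0].astype(float))
    x,y=[int(v*s) for v in rc]
    for lo,hi in(((170,130,90),(180,255,255)),((0,130,90),(8,255,255))):
        for c in blobs(f,lo,hi,(x-25,y-25,x+25,y+25),60)[:1]:
            (cx,cy),r=cv2.minEnclosingCircle(c);R.append((cx,cy));print('redcap',cx,cy,r,cv2.contourArea(c),onz(f,(cx,cy),.075)*1e3)
for p in Q[0]:
    q=min(Q[1],key=lambda q:np.linalg.norm(p-Q[0].mean(0)-q+Q[1].mean(0)))
    X,r=tri((fs[0],p),(fs[1],q));print(p,q,(X*1e3).round(1),np.round(np.array(r)*1e3,1))
if len(R)==2: print('redtri',tri((fs[0],R[0]),(fs[1],R[1])))
```

```text
black [ 502.6 -379.4   85.1   70.8  -88.7] [ 501.1 -373.1   80.6   67.   -88.7]
redcap 328.89862060546875 216.81614685058594 11.843997955322266 370.5 [ 582.81951437 -210.41491845   75.        ]
black [ 502.4 -378.5   86.3   70.6  -88.3] [ 501.2 -375.4   81.7   66.9  -88.3]
redcap 399.5 203.5 12.980854988098145 424.0 [ 583.72694811 -211.39000946   75.        ]
[173.  96.] [235.  82.] [ 467.1 -336.3   12.7] [0.1 0.1]
[188. 166.] [247. 152.] [ 534.  -334.2   16. ] [0.6 0.6]
[109. 178.] [165. 166.] [ 539.1 -420.8    1.4] [0. 0.]
[ 89. 109.] [149.  96.] [ 468.8 -420.6    5.7] [0.1 0.1]
redtri (array([ 0.58528109, -0.20944212,  0.06988127]), [np.float64(0.0003878965239547728), np.float64(0.0003878965239546895)])
```

Black bay centre (502,−375), white bay (580,−373). Red bottle (584,−210), with its cap triangulated at 70 mm (the centroid takes in the cap's side; 65–78 expected). Placing the brown bottle.

```bash
python3 -m crank '{"travel":[[-1.5,-1.5,0],[-3,-3,0],[-4.5,-4.7,0],[-4.5,-4.7,-4],[-4.5,-4.7,-8]],"turn":[[0,0,0],[0,0,0],[0,0,0],[0,0,0],[0,0,0]],"gripper":[1,1,1,1,1]}' 40
python3 -m crank '{"travel":[[0,0,-2.5],[0,0,-5],[0,0,-6.5],[0,0,-6.5],[0,0,-6.5]],"turn":[[0,0,0],[0,0,0],[0,0,0],[0,0,0],[0,0,0]],"gripper":[1,1,1,1,1]}' 40
python3 -m crank '{"travel":[[0,0,-0.4],[0,0,-0.7],[0,0,-0.9],[0,0,-0.9],[0,0,-0.9]],"turn":[[0,0,0],[0,0,0],[0,0,0],[0,0,0],[0,0,0]],"gripper":[1,1,1,1,1]}' 40
```

```text
clock: 16.8
position: [0.5022, -0.3753, 0.1243]
tool_rot: [-3.141, 0.003, 3.009]
force: [0.8, -0.8, -1.8]
grip_width: 0.0469
finger_force: 42.0
clock: 17.3
position: [0.5023, -0.3752, 0.06]
tool_rot: [-3.141, 0.001, 3.01]
force: [-0.2, -0.7, -1.8]
grip_width: 0.0472
finger_force: 42.0
clock: 17.8
position: [0.5019, -0.3753, 0.0502]
tool_rot: [-3.142, 0.0, 3.01]
force: [-0.0, -0.6, -0.9]
grip_width: 0.0473
finger_force: 42.0
```

```bash
python3 -m crank '{"travel":[[0,0,-0.1],[0,0,-0.1],[0,0,-0.15],[0,0,-0.15],[0,0,-0.15]],"turn":[[0,0,0],[0,0,0],[0,0,0],[0,0,0],[0,0,0]],"gripper":[1,1,1,1,1]}' 40
```

```text
clock: 18.3
position: [0.502, -0.3753, 0.0489]
tool_rot: [-3.141, 0.0, 3.01]
force: [-1.3, 0.1, 4.2]
grip_width: 0.0471
finger_force: 42.4
```

```bash
python3 -m crank '{"travel":[[0,0,0],[0,0,0],[0,0,0],[0,0,0],[0,0,0]],"turn":[[0,0,0],[0,0,0],[0,0,0],[0,0,0],[0,0,0]],"gripper":[0.1,0.1,0.1,0.1,0.1]}' 40
python3 -m crank '{"travel":[[0,0,3],[0,0,6],[0,0,10],[0,0,14],[0,0,15]],"turn":[[0,0,0],[0,0,0],[0,0,0],[0,0,0],[0,0,0]],"gripper":[0.1,0.1,0,0,0]}' 40
python3 -m crank '{"travel":[[2,4,0],[4,8,0],[6,12,0],[7.5,16.5,0],[7.5,16.5,0]],"turn":[[0,0,0],[0,0,0],[0,0,0],[0,0,0],[0,0,0]],"gripper":[0,0,0,0,0]}' 40
python3 w.py r1
python3 - <<'E'
from h import *
f=load('r1.pkl'); t=load('f0.pkl')['top']
a=cv2.resize(f['pixels'][:,:,::-1],(400,300),interpolation=cv2.INTER_AREA)
b=cv2.resize(grab('top')['pixels'][70:220,250:450,::-1],(400,300),interpolation=cv2.INTER_CUBIC)
cv2.imwrite('pics/r.png',np.hstack([a,b]))
for z in(.05,.1,.15): print(z,onz(t,(332,144),z)*1e3)
E
```

```text
clock: 18.8
position: [0.5019, -0.3752, 0.0486]
tool_rot: [-3.142, -0.0, 3.01]
force: [-0.2, 0.4, 0.1]
grip_width: 0.0769
finger_force: 0.0
clock: 19.3
position: [0.5031, -0.3763, 0.203]
tool_rot: [-3.139, 0.005, 3.009]
force: [0.4, -0.2, 0.0]
grip_width: 0.0854
finger_force: 0.0
clock: 19.8
position: [0.5793, -0.2029, 0.1981]
tool_rot: [3.138, -0.0, 3.018]
force: [0.7, -0.1, 0.5]
grip_width: 0.0853
finger_force: 0.0
0.05 [ 636.88353792 -233.54055608   50.        ]
0.1 [ 627.50477687 -222.8350011   100.        ]
0.15 [ 618.12601583 -212.12944612  150.        ]
```

View pics/r.png

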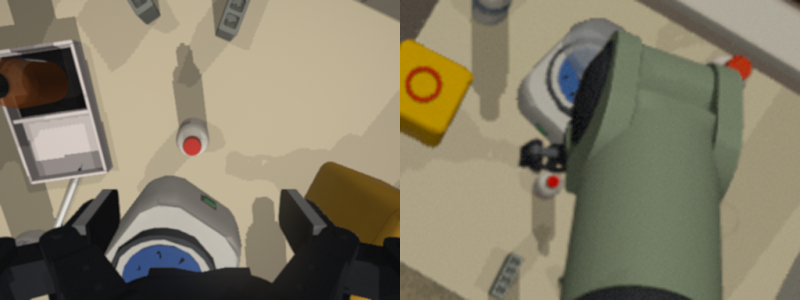

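r1: the red cap is at (192,145), and the centrifuge's front edge is near (168,178). The brown bottle is standing in the black bay, upper left. Checking the cap position and centrifuge clearance.

Run:
```python
from h import *
f=load('r1.pkl');t=load('t2.pkl')
R=[]
for g,(x,y) in ((f,(246,186)),(t,(399,203))):
    c=blobs(g,(165,110,80),(180,255,255),(x-25,y-25,x+25,y+25),40)+blobs(g,(0,110,80),(8,255,255),(x-25,y-25,x+25,y+25),40)
    c=max(c,key=cv2.contourArea); m=cv2.moments(c);p=(m['m10']/m['m00'],m['m01']/m['m00']);R.append(p);print(p,cv2.boundingRect(c),onz(g,p,.076)*1e3)
print(tri((f,R[0]),(t,R[1])))
for z in(.05,.1,.15):print(z,onz(f,(215,228),z)*1e3)
print(np.linalg.inv(f['E'])[:3,3],bot.observe()['position'])
```

```text
(245.54738154613466, 186.52743142144638) (235, 175, 22, 24) [ 583.06281069 -210.52159074   76.        ]
(399.79985119047615, 202.75669642857142) (387, 191, 27, 24) [ 582.72116175 -211.52904986   76.        ]
(array([ 0.58362393, -0.21064221,  0.07375642]), [np.float64(4.33519139760467e-05), np.float64(4.335191397569611e-05)])
0.05 [ 625.6464156  -244.93053116   50.        ]
0.1 [ 606.05216614 -236.35016408  100.        ]
0.15 [ 586.45791667 -227.769797    150.        ]
[ 0.51166854 -0.19501935  0.34084523] [ 0.57710809 -0.20916997  0.19833132]
```

```bash
python3 -m crank '{"travel":[[0.2,-0.2,-3],[0.2,-0.2,-6],[0.2,-0.2,-9],[0.2,-0.2,-11],[0.2,-0.2,-12]],"turn":[[0,0,0],[0,0,0],[0,0,0],[0,0,0],[0,0,0]],"gripper":[0,0,0,0,0]}' 30
python3 -m crank '{"travel":[[0,0,-2],[0,0,-4],[0,0,-5],[0,0,-5],[0,0,-5]],"turn":[[0,0,0],[0,0,0],[0,0,0],[0,0,0],[0,0,0]],"gripper":[0,0,0,0,0]}' 30
python3 -m crank '{"travel":[[0,0,0],[0,0,0],[0,0,0],[0,0,0],[0,0,0]],"turn":[[0,0,0],[0,0,0],[0,0,0],[0,0,0],[0,0,0]],"gripper":[1,1,1,1,1]}' 30
python3 -m crank '{"travel":[[0,0,0],[0,0,1],[0,0,3],[0,0,6],[0,0,10]],"turn":[[0,0,0],[0,0,0],[0,0,0],[0,0,0],[0,0,0]],"gripper":[1,1,1,1,1]}' 30
```

```text
clock: 20.4
position: [0.5774, -0.2136, 0.0767]
tool_rot: [-3.141, -0.003, 3.008]
force: [0.0, -0.5, 0.1]
grip_width: 0.0855
finger_force: 0.0
clock: 20.9
position: [0.5792, -0.2128, 0.0294]
tool_rot: [-3.141, 0.001, 3.009]
force: [-0.0, -0.4, 0.4]
grip_width: 0.0853
finger_force: 0.0
clock: 21.4
position: [0.5792, -0.2123, 0.0293]
tool_rot: [-3.141, 0.001, 3.01]
force: [-1.5, 0.5, 6.1]
grip_width: 0.0372
finger_force: 29.5
clock: 21.9
position: [0.578, -0.212, 0.1293]
tool_rot: [3.141, -0.002, 3.01]
force: [0.6, -0.3, -0.9]
grip_width: 0.0373
finger_force: 30.2
```

```bash
python3 -m crank '{"travel":[[0,-4,2],[-0.5,-8,2],[-1,-12,2],[-1,-16.1,2],[-1,-16.1,2]],"turn":[[0,0,0],[0,0,0],[0,0,0],[0,0,0],[0,0,0]],"gripper":[1,1,1,1,1]}' 30
python3 -m crank '{"travel":[[0,0,-3],[0,0,-6],[0,0,-9],[0,0,-10.5],[0,0,-10.5]],"turn":[[0,0,0],[0,0,0],[0,0,0],[0,0,0],[0,0,0]],"gripper":[1,1,1,1,1]}' 30
python3 -m crank '{"travel":[[0,0,-0.3],[0,0,-0.6],[0,0,-0.9],[0,0,-1.1],[0,0,-1.1]],"turn":[[0,0,0],[0,0,0],[0,0,0],[0,0,0],[0,0,0]],"gripper":[1,1,1,1,1]}' 30
```

```text
clock: 22.4
position: [0.5667, -0.3796, 0.1494]
tool_rot: [-3.138, 0.0, 3.004]
force: [0.2, 0.5, -0.3]
grip_width: 0.0372
finger_force: 30.3
clock: 22.9
position: [0.5681, -0.3727, 0.0423]
tool_rot: [3.141, -0.003, 3.01]
force: [0.1, 0.9, -0.5]
grip_width: 0.0371
finger_force: 30.3
clock: 23.4
position: [0.5692, -0.3735, 0.0333]
tool_rot: [-3.141, 0.001, 3.01]
force: [-0.8, 0.9, 3.6]
grip_width: 0.037
finger_force: 30.5
```

```bash
python3 -m crank '{"travel":[[0,0,0],[0,0,0],[0,0,0],[0,0,0],[0,0,0]],"turn":[[0,0,0],[0,0,0],[0,0,0],[0,0,0],[0,0,0]],"gripper":[0.2,0.2,0.2,0.2,0.2]}' 30
python3 -m crank '{"travel":[[0,0,3],[0,0,7],[0,0,12],[0,0,16],[0,0,18]],"turn":[[0,0,0],[0,0,0],[0,0,0],[0,0,0],[0,0,0]],"gripper":[0.2,0.2,0.2,0.2,0.2]}' 30
python3 -m crank '{"travel":[[-1,4,0],[-3,8,0],[-4,12,0],[-5,14,0],[-5,14,0]],"turn":[[0,0,0],[0,0,0],[0,0,0],[0,0,0],[0,0,0]],"gripper":[0,0,0,0,0]}' 30
python3 -m crank '{"travel":[[0,0,0],[0,0,0],[0,0,0],[0,0,0],[0,0,0]],"turn":[[0,0,0],[0,0,0],[0,0,0],[0,0,0],[0,0,0]],"gripper":[0,0,0,0,0]}' 30
python3 w.py c1
python3 -m crank '{"travel":[[0,4,0],[0,7,0],[0,7,0],[0,7,0],[0,7,0]],"turn":[[0,0,0],[0,0,0],[0,0,0],[0,0,0],[0,0,0]],"gripper":[0,0,0,0,0]}' 30
python3 w.py c2
python3 - <<'E'
from h import *
a=[cv2.resize(load(n+'.pkl')['pixels'][:,:,::-1],(400,300),interpolation=cv2.INTER_AREA) for n in('c1','c2')]
cv2.imwrite('pics/c.png',np.hstack(a))
E
```

```text
clock: 23.9
position: [0.5689, -0.3732, 0.0326]
tool_rot: [3.142, -0.0, 3.01]
force: [0.1, 0.4, 0.2]
grip_width: 0.0682
finger_force: 0.0
clock: 24.4
position: [0.5697, -0.3739, 0.2168]
tool_rot: [-3.14, 0.004, 3.009]
force: [0.5, 0.1, -0.4]
grip_width: 0.0683
finger_force: 0.0
clock: 24.9
position: [0.5184, -0.2303, 0.2131]
tool_rot: [3.141, -0.0, 3.013]
force: [0.6, -0.7, 0.5]
grip_width: 0.0854
finger_force: 0.0
clock: 25.4
position: [0.5188, -0.2336, 0.2125]
tool_rot: [-3.142, -0.0, 3.009]
force: [0.3, 0.0, -0.1]
grip_width: 0.085
finger_force: 0.0
clock: 25.95
position: [0.5189, -0.1641, 0.2127]
tool_rot: [-3.141, 0.0, 3.009]
force: [-0.6, -0.1, -0.2]
grip_width: 0.0852
finger_force: 0.0
```

View pics/c.png

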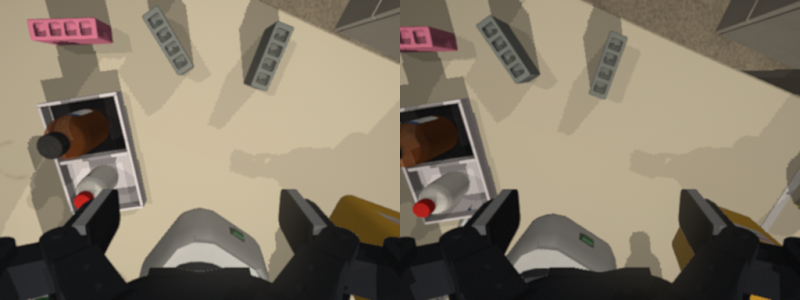

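Both bottles stand in their bays. The grey cassettes are at (167,40) and (270,57) in c1, and (508,50) and (608,65) in c2. The pink one at (68,30) is left alone. Segmenting the grey tops.

Run:
```python
from h import *
s=1.28
D={n:load(n+'.pkl') for n in('c1','c2')}
M={}
for n,k,b in(('c1','L',(138,2,200,80)),('c1','R',(240,18,298,95)),('c2','L',(72,10,142,88)),('c2','R',(185,28,230,102))):
    f=D[n];bb=[int(v*s) for v in b]
    hs=cv2.cvtColor(f['pixels'],cv2.COLOR_RGB2HSV)
    x,y=int((b[0]+b[2])/2*s),int((b[1]+b[3])/2*s)
    cs=blobs(f,(36,0,0),(140,255,255),bb,60)
    P=np.vstack(cs) if cs else None
    print(n,k,'ctr hsv',hs[y,x],[cv2.contourArea(c) for c in cs][:4], rect(f,cs[0],.052) if cs else '')
    if cs:
        q=cv2.boxPoints(cv2.minAreaRect(cv2.convexHull(cs[0])));M[n,k]=q
for k in 'LR':
    A,B=M['c1',k],M['c2',k]
    print(k,np.round(A).tolist(),np.round(B).tolist())
out=[]
for k,n,(x,y) in(('L','c1',(167,40)),('R','c1',(270,57)),('L','c2',(108,50)),('R','c2',(208,65))):
    x,y=int(x*s),int(y*s); y0=max(0,y-50)
    out.append(cv2.resize(D[n]['pixels'][y0:y0+100,x-50:x+50,::-1],(300,300),interpolation=cv2.INTER_CUBIC)); print(k,n,'crop origin',x-50,y0)
cv2.imwrite('pics/cc.png',np.vstack([np.hstack(out[:2]),np.hstack(out[2:])]))
```

```text
c1 L ctr hsv [ 33  21 132] [] 
c1 R ctr hsv [ 30  20 125] [] 
c2 L ctr hsv [ 33  22 115] [] 
c2 R ctr hsv [ 33  24 107] [] Traceback (most recent call last):
  File "<stdin>", line 15, in <module>
KeyError: ('c1', 'L')
```

Run:
```python
from h import *
s=1.28
D={n:load(n+'.pkl') for n in('c1','c2')}
f=D['c1'];hs=cv2.cvtColor(f['pixels'],cv2.COLOR_RGB2HSV); print('table',hs[150,220],'row through R c1',[tuple(hs[73,x]) for x in range(310,390,6)])
for n,k,b in(('c1','L',(138,2,200,80)),('c1','R',(240,18,298,95)),('c2','L',(72,10,142,88)),('c2','R',(185,28,230,102))):
    f=D[n];bb=[int(v*s) for v in b]
    for nm,lo in(('all',0),('top',75)):
        cs=blobs(f,(0,0,lo),(180,38,200),bb,40)
        c=cv2.convexHull(np.vstack([c for c in cs[:2] if cv2.contourArea(c)>200] or cs[:1]))
        e=.01
        while len(q:=cv2.approxPolyDP(c,e*cv2.arcLength(c,True),True))>4:e+=.004
        print(n,k,nm,[int(cv2.contourArea(c)) for c in cs[:4]],rect(f,c,.052),[(onz(f,p,.052)[:2]*1e3).round().astype(int).tolist() for p in q[:,0].astype(float)],q[:,0].tolist())
```

```text
table [ 20  58 205] row through R c1 [(np.uint8(19), np.uint8(58), np.uint8(124)), (np.uint8(20), np.uint8(56), np.uint8(124)), (np.uint8(20), np.uint8(56), np.uint8(123)), (np.uint8(23), np.uint8(33), np.uint8(61)), (np.uint8(26), np.uint8(26), np.uint8(69)), (np.uint8(33), np.uint8(24), np.uint8(119)), (np.uint8(30), np.uint8(20), np.uint8(126)), (np.uint8(27), np.uint8(24), np.uint8(117)), (np.uint8(33), np.uint8(20), np.uint8(127)), (np.uint8(20), np.uint8(55), np.uint8(182)), (np.uint8(21), np.uint8(56), np.uint8(182)), (np.uint8(20), np.uint8(56), np.uint8(200)), (np.uint8(21), np.uint8(57), np.uint8(200)), (np.uint8(20), np.uint8(56), np.uint8(200))]
c1 L all [2105] [ 416.3 -252.9   70.5   20.1   24.1] [[381, -259], [442, -231], [451, -244], [391, -275]] [[200, 7], [246, 82], [232, 95], [183, 23]]
c1 L top [2105] [ 416.3 -252.9   70.5   20.1   24.1] [[381, -259], [442, -231], [451, -244], [391, -275]] [[200, 7], [246, 82], [232, 95], [183, 23]]
c1 R all [2626] [ 445.  -149.1   69.6   27.1  -27.6] [[419, -123], [479, -152], [471, -172], [419, -151]] [[373, 34], [342, 114], [318, 108], [339, 39]]
c1 R top [2003] [ 446.6 -146.    69.7   20.3  -28.2] [[419, -123], [479, -152], [472, -171], [413, -139]] [[373, 34], [342, 114], [320, 109], [353, 28]]
c2 L all [2993] [ 416.5 -247.9   74.1   28.7   24.3] [[389, -275], [393, -243], [445, -221], [450, -248]] [[98, 32], [138, 32], [177, 95], [148, 106]]
c2 L top [2129] [ 418.5 -251.5   75.3   24.9   28.8] [[389, -275], [382, -258], [445, -223], [450, -248]] [[98, 32], [117, 20], [176, 96], [148, 106]]
c2 R all [1865] [ 446.1 -145.5   69.2   19.7  -27.8] [[412, -136], [422, -122], [480, -155], [469, -168]] [[272, 40], [290, 50], [259, 126], [243, 116]]
c2 R top [1865] [ 446.1 -145.5   69.2   19.7  -27.8] [[412, -136], [422, -122], [480, -155], [469, -168]] [[272, 40], [290, 50], [259, 126], [243, 116]]
```

Cassette R: (446.3,−145.7), long axis −28°. Cassette L: (416.5,−253), long axis 25°. Both tops measure about 70×20 mm on the 52 mm plane, and the views agree, so the height is right. R goes first.

```bash
python3 -m crank '{"travel":[[-3,0.8,0],[-6,1.8,0],[-7.25,1.8,-3],[-7.25,1.8,-7],[-7.25,1.8,-10]],"turn":[[0,0,-7],[0,0,-14],[0,0,-20.4],[0,0,-20.4],[0,0,-20.4]],"gripper":[0.3,0.3,0.3,0.3,0.3]}' 40
python3 -m crank '{"travel":[[0,0,-3],[0,0,-6],[0,0,-8.3],[0,0,-8.3],[0,0,-8.3]],"turn":[[0,0,0],[0,0,0],[0,0,0],[0,0,0],[0,0,0]],"gripper":[0.3,0.3,0.3,0.3,0.3]}' 40
python3 -m crank '{"travel":[[0,0,0],[0,0,0],[0,0,0],[0,0,0],[0,0,0]],"turn":[[0,0,0],[0,0,0],[0,0,0],[0,0,0],[0,0,0]],"gripper":[1,1,1,1,1]}' 40
python3 -m crank '{"travel":[[0,0,0],[0,0,1],[0,0,4],[0,0,8],[0,0,12]],"turn":[[0,0,0],[0,0,0],[0,0,0],[0,0,0],[0,0,0]],"gripper":[1,1,1,1,1]}' 40
python3 -c "
from h import *
s=bot.observe();print(s['position'],np.degrees(s['tool_rot']),s['qpos'].round(2))"
```

```text
clock: 26.5
position: [0.4459, -0.1458, 0.1114]
tool_rot: [-3.141, 0.0, 2.652]
force: [1.1, 0.1, -0.0]
grip_width: 0.0599
finger_force: 0.0
clock: 27.0
position: [0.4463, -0.1459, 0.03]
tool_rot: [-3.141, -0.0, 2.653]
force: [-0.3, 0.3, 0.6]
grip_width: 0.0596
finger_force: 0.0
clock: 27.5
position: [0.447, -0.1454, 0.0307]
tool_rot: [3.141, 0.002, 2.654]
force: [-2.2, 0.5, 12.9]
grip_width: 0.0208
finger_force: 38.7
clock: 28.0
position: [0.4459, -0.1451, 0.1517]
tool_rot: [-3.142, -0.0, 2.654]
force: [1.1, 0.2, -1.2]
grip_width: 0.0207
finger_force: 40.0
[ 0.4459488  -0.14514162  0.1517395 ] [-1.79998285e+02 -1.28944618e-02  1.52041821e+02] [ 0.04  0.4   0.19  2.08 -0.12  0.67  1.39]
```

```bash
python3 -m crank '{"travel":[[0.5,4,1],[1.5,8.5,2],[2.5,13,2],[3.5,17.5,2],[4.5,22,2]],"turn":[[0,0,-5],[0,0,-10],[0,0,-15],[0,0,-20],[0,0,-25]],"gripper":[1,1,1,1,1]}' 40
python3 -m crank '{"travel":[[1,4.5,0],[2,9,0],[3,13.5,0],[4,18,0],[4.8,22.5,0]],"turn":[[0,0,-5],[0,0,-10],[0,0,-15],[0,0,-20],[0,0,-24.6]],"gripper":[1,1,1,1,1]}' 40
python3 -m crank '{"travel":[[0,3,0],[0.1,4.4,0],[0.1,4.4,0],[0.1,4.4,0],[0.1,4.4,0]],"turn":[[0,0,0],[0,0,0],[0,0,0],[0,0,0],[0,0,0]],"gripper":[1,1,1,1,1]}' 40
python3 w.py k1
python3 - <<'E'
from h import *
s=bot.observe();print(s['position'],np.degrees(s['tool_rot']),s['qpos'].round(2))
f=load('k1.pkl')
for c in((509.3,337),): print('div z54',*prof(f,c,12.4,.054,np.arange(-14,15),20))
E
```

```text
clock: 28.5
position: [0.4914, 0.0768, 0.1708]
tool_rot: [3.14, 0.0, 2.214]
force: [1.8, -0.2, -0.6]
grip_width: 0.0208
finger_force: 40.0
clock: 29.0
position: [0.5394, 0.3018, 0.1707]
tool_rot: [3.141, -0.0, 1.785]
force: [1.8, -0.4, -0.7]
grip_width: 0.021
finger_force: 40.0
clock: 29.5
position: [0.5408, 0.3421, 0.1702]
tool_rot: [3.141, 0.0, 1.786]
force: [-0.6, 0.2, -1.1]
grip_width: 0.0207
finger_force: 40.0
[0.54076631 0.34227142 0.17013214] [1.79989785e+02 8.49689303e-03 1.02342343e+02] [-0.89  0.64  0.37  1.63 -0.27  0.92 -0.21]
div z54 80 80 80 80 80 80 80 79 78 82 98 107 108 109 109 109 109 108 102 87 79 83 87 87 88 94 104 112 115
```

```bash
python3 -m crank '{"travel":[[-0.1,0.1,-3],[-0.1,0.1,-6],[-0.1,0.1,-8],[-0.1,0.1,-8.5],[-0.1,0.1,-8.5]],"turn":[[0,0,0],[0,0,0],[0,0,0],[0,0,0],[0,0,0]],"gripper":[1,1,1,1,1]}' 40
python3 -m crank '{"travel":[[0,0,-0.7],[0,0,-1.4],[0,0,-1.9],[0,0,-1.9],[0,0,-1.9]],"turn":[[0,0,0],[0,0,0],[0,0,0],[0,0,0],[0,0,0]],"gripper":[1,1,1,1,1]}' 40
python3 -m crank '{"travel":[[0,0,-0.1],[0,0,-0.2],[0,0,-0.2],[0,0,-0.2],[0,0,-0.2]],"turn":[[0,0,0],[0,0,0],[0,0,0],[0,0,0],[0,0,0]],"gripper":[1,1,1,1,1]}' 40
```

```text
clock: 30.05
position: [0.5395, 0.344, 0.0847]
tool_rot: [-3.141, 0.0, 1.787]
force: [0.4, -0.4, -1.5]
grip_width: 0.021
finger_force: 40.0
clock: 30.55
position: [0.5394, 0.3448, 0.0657]
tool_rot: [-3.142, 0.0, 1.788]
force: [0.5, -0.3, -2.6]
grip_width: 0.0206
finger_force: 40.0
clock: 31.05
position: [0.5395, 0.3449, 0.0638]
tool_rot: [3.141, -0.0, 1.788]
force: [0.6, 0.7, 0.8]
grip_width: 0.0209
finger_force: 40.2
```

```bash
python3 -m crank '{"travel":[[0,0,-0.05],[0,0,-0.1],[0,0,-0.1],[0,0,-0.1],[0,0,-0.1]],"turn":[[0,0,0],[0,0,0],[0,0,0],[0,0,0],[0,0,0]],"gripper":[1,1,1,1,1]}' 40
python3 -m crank '{"travel":[[0,0,0],[0,0,0],[0,0,0],[0,0,0],[0,0,0]],"turn":[[0,0,0],[0,0,0],[0,0,0],[0,0,0],[0,0,0]],"gripper":[0.65,0.65,0.65,0.65,0.65]}' 40
python3 -m crank '{"travel":[[0,0,1.5],[0,0,4],[0,0,8],[0,0,11],[0,0,11]],"turn":[[0,0,0],[0,0,0],[0,0,0],[0,0,0],[0,0,0]],"gripper":[0.65,0.65,0.65,0.65,0.65]}' 40
python3 -m crank '{"travel":[[-1,-4.5,0],[-2,-9,0],[-3,-13.5,0],[-4,-18,0],[-5,-22.5,0]],"turn":[[0,0,-8],[0,0,-16],[0,0,-24],[0,0,-32],[0,0,-40]],"gripper":[0.5,0.5,0.5,0.5,0.5]}' 40
python3 -m crank '{"travel":[[-1,-4.5,0],[-2,-9,0],[-3,-13.5,0],[-4,-18,0],[-5,-22.5,0]],"turn":[[0,0,-8],[0,0,-16],[0,0,-24],[0,0,-32],[0,0,-37.4]],"gripper":[0.4,0.4,0.4,0.4,0.4]}' 40
python3 -c "
from h import *
s=bot.observe();print(s['position'],np.degrees(s['tool_rot']),s['qpos'].round(2))"
```

```text
clock: 31.55
position: [0.5396, 0.3449, 0.0637]
tool_rot: [3.141, -0.001, 1.788]
force: [-4.2, -1.7, 17.2]
grip_width: 0.0207
finger_force: 42.5
clock: 32.05
position: [0.5393, 0.3447, 0.0625]
tool_rot: [-3.141, 0.0, 1.788]
force: [-0.0, -0.8, -0.3]
grip_width: 0.0297
finger_force: 0.0
clock: 32.55
position: [0.5412, 0.3456, 0.1779]
tool_rot: [3.136, -0.003, 1.788]
force: [1.5, -0.1, 0.4]
grip_width: 0.0299
finger_force: 0.0
clock: 33.05
position: [0.4887, 0.1182, 0.1732]
tool_rot: [3.142, -0.001, 1.084]
force: [1.5, -0.1, -1.3]
grip_width: 0.0426
finger_force: 0.0
clock: 33.55
position: [0.4388, -0.1066, 0.1732]
tool_rot: [-3.141, -0.001, 0.432]
force: [0.8, -0.2, 1.1]
grip_width: 0.0512
finger_force: 0.0
[ 0.43881079 -0.10664449  0.17319478] [-1.79986108e+02 -6.08815953e-02  2.47411168e+01] [-0.49  0.44  0.78  2.13 -0.46  0.74 -0.55]
```

```bash
python3 -m crank '{"travel":[[-0.8,-4.5,0],[-1.5,-9,0],[-2.2,-13,0],[-2.2,-14.65,0],[-2.2,-14.65,-3]],"turn":[[0,0,0],[0,0,0],[0,0,0],[0,0,0],[0,0,0]],"gripper":[0.3,0.3,0.3,0.3,0.3]}' 40
python3 -m crank '{"travel":[[0,0,-2],[0,0,-4],[0,0,-5],[0,0,-5],[0,0,-5]],"turn":[[0,0,0],[0,0,0],[0,0,0],[0,0,0],[0,0,0]],"gripper":[0.3,0.3,0.3,0.3,0.3]}' 40
python3 -m crank '{"travel":[[0,0,-3],[0,0,-6],[0,0,-6.3],[0,0,-6.3],[0,0,-6.3]],"turn":[[0,0,0],[0,0,0],[0,0,0],[0,0,0],[0,0,0]],"gripper":[0.3,0.3,0.3,0.3,0.3]}' 40
python3 -m crank '{"travel":[[0,0,0],[0,0,0],[0,0,0],[0,0,0],[0,0,0]],"turn":[[0,0,0],[0,0,0],[0,0,0],[0,0,0],[0,0,0]],"gripper":[1,1,1,1,1]}' 40
python3 -m crank '{"travel":[[0,0,0],[0,0,1],[0,0,4],[0,0,8],[0,0,14]],"turn":[[0,0,0],[0,0,0],[0,0,0],[0,0,0],[0,0,0]],"gripper":[1,1,1,1,1]}' 40
python3 -c "
from h import *
s=bot.observe();print(s['position'],np.degrees(s['tool_rot']),s['qpos'].round(2))"
```

```text
clock: 34.05
position: [0.4184, -0.2553, 0.145]
tool_rot: [3.137, -0.004, 0.434]
force: [1.1, 1.1, -2.0]
grip_width: 0.0597
finger_force: 0.0
clock: 34.55
position: [0.4176, -0.252, 0.0934]
tool_rot: [3.141, -0.0, 0.437]
force: [-0.1, -0.3, 0.7]
grip_width: 0.0597
finger_force: 0.0
clock: 35.05
position: [0.418, -0.2522, 0.0311]
tool_rot: [3.14, -0.001, 0.437]
force: [-1.0, -0.3, -0.6]
grip_width: 0.0597
finger_force: 0.0
clock: 35.55
position: [0.4178, -0.2518, 0.0303]
tool_rot: [3.141, -0.001, 0.437]
force: [-0.5, 1.7, 11.7]
grip_width: 0.0207
finger_force: 39.2
clock: 36.05
position: [0.4163, -0.2515, 0.1609]
tool_rot: [-3.14, 0.002, 0.436]
force: [1.5, 0.9, -0.5]
grip_width: 0.0208
finger_force: 39.8
[ 0.41627305 -0.25147061  0.16088202] [-1.79908537e+02  1.14287884e-01  2.49976748e+01] [-0.12  0.51  0.73  2.05 -0.5   0.76 -0.21]
```

```bash
python3 -m crank '{"travel":[[1,4,0],[2,8,0],[3,12,0],[4,16.5,0],[5,21,0]],"turn":[[0,0,6],[0,0,12],[0,0,18],[0,0,24],[0,0,30]],"gripper":[1,1,1,1,1]}' 40
python3 -m crank '{"travel":[[0,4.5,0],[0,9,0],[0,13.5,0],[0,18,0],[0,22.5,0]],"turn":[[0,0,6],[0,0,12],[0,0,18],[0,0,24],[0,0,30]],"gripper":[1,1,1,1,1]}' 40
python3 -m crank '{"travel":[[0.4,4.5,0],[0.8,9,0],[1.1,13,0],[1.1,14.7,0],[1.1,14.7,0]],"turn":[[0,0,6],[0,0,12],[0,0,17.4],[0,0,17.4],[0,0,17.4]],"gripper":[1,1,1,1,1]}' 40
python3 -m crank '{"travel":[[0,0,0],[0,0,0],[0,0,-3],[0,0,-5],[0,0,-5]],"turn":[[0,0,0],[0,0,0],[0,0,0],[0,0,0],[0,0,0]],"gripper":[1,1,1,1,1]}' 40
python3 - <<'E'
from h import *
s=bot.observe();print(s['position'],np.degrees(s['tool_rot']),s['qpos'].round(2)); f=grab('wrist');dump(f,'k2.pkl');save(f,'k2.png',s=1.2)
E
```

```text
clock: 36.55
position: [0.4674, -0.0401, 0.1604]
tool_rot: [3.141, -0.0, 0.964]
force: [0.8, -0.7, -0.9]
grip_width: 0.0206
finger_force: 39.9
clock: 37.05
position: [0.467, 0.1849, 0.1604]
tool_rot: [3.141, 0.0, 1.488]
force: [0.6, -0.3, -1.7]
grip_width: 0.0206
finger_force: 39.9
clock: 37.55
position: [0.4778, 0.3324, 0.1598]
tool_rot: [3.142, 0.0, 1.79]
force: [-0.2, -1.6, -1.5]
grip_width: 0.0206
finger_force: 39.8
clock: 38.05
position: [0.4776, 0.3284, 0.1079]
tool_rot: [-3.138, 0.002, 1.786]
force: [0.3, -0.3, -0.1]
grip_width: 0.0208
finger_force: 39.8
[0.47758318 0.32836584 0.10788657] [-1.79821447e+02  1.19246929e-01  1.02345179e+02] [-0.93  0.64  0.33  1.83 -0.3   0.72 -0.22]
```

View pics/k2.png

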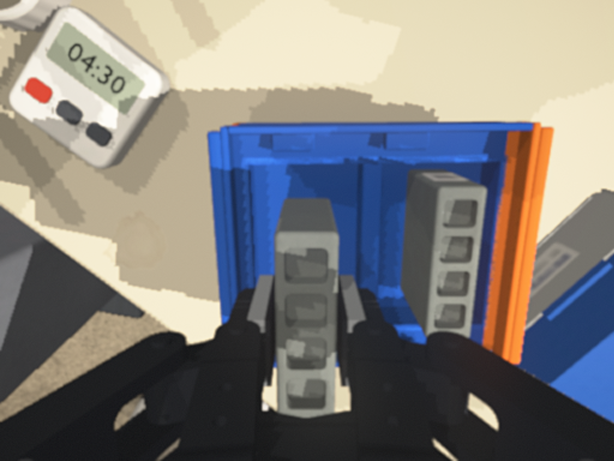

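The first cassette stands upright in the orange-end bay, at (450,255). The held one is over the other bay, around (305,320). Lowering it.

```bash
python3 -m crank '{"travel":[[0.1,0.1,-1.5],[0.1,0.1,-3],[0.1,0.1,-4],[0.1,0.1,-4.4],[0.1,0.1,-4.4]],"turn":[[0,0,0],[0,0,0],[0,0,0],[0,0,0],[0,0,0]],"gripper":[1,1,1,1,1]}' 40
python3 -m crank '{"travel":[[0,0,-0.1],[0,0,-0.2],[0,0,-0.2],[0,0,-0.2],[0,0,-0.2]],"turn":[[0,0,0],[0,0,0],[0,0,0],[0,0,0],[0,0,0]],"gripper":[1,1,1,1,1]}' 40
```

```text
clock: 38.6
position: [0.4792, 0.331, 0.065]
tool_rot: [-3.141, 0.001, 1.788]
force: [-0.3, -1.1, -0.9]
grip_width: 0.0209
finger_force: 39.8
clock: 39.1
position: [0.4794, 0.3314, 0.0638]
tool_rot: [3.141, -0.0, 1.788]
force: [-0.0, 0.3, -1.1]
grip_width: 0.0204
finger_force: 39.8
```

```bash
python3 -m crank '{"travel":[[0,0,-0.05],[0,0,-0.1],[0,0,-0.1],[0,0,-0.1],[0,0,-0.1]],"turn":[[0,0,0],[0,0,0],[0,0,0],[0,0,0],[0,0,0]],"gripper":[1,1,1,1,1]}' 40
```

```text
clock: 39.6
position: [0.4795, 0.3313, 0.0632]
tool_rot: [3.141, -0.0, 1.788]
force: [-3.0, -1.9, 10.3]
grip_width: 0.0208
finger_force: 41.4
```

Contact. Release, withdraw and look.

```bash
python3 -m crank '{"travel":[[0,0,0],[0,0,0],[0,0,0],[0,0,0],[0,0,0]],"turn":[[0,0,0],[0,0,0],[0,0,0],[0,0,0],[0,0,0]],"gripper":[0.65,0.65,0.65,0.65,0.65]}' 40
python3 -m crank '{"travel":[[0,0,1.5],[0,0,4],[0,0,8],[0,0,12],[0,0,15]],"turn":[[0,0,0],[0,0,0],[0,0,0],[0,0,0],[0,0,0]],"gripper":[0.65,0.65,0.65,0.65,0.65]}' 40
python3 -m crank '{"travel":[[0.5,-4,0],[1,-8,0],[1,-10,0],[1,-10,0],[1,-10,0]],"turn":[[0,0,0],[0,0,0],[0,0,0],[0,0,0],[0,0,0]],"gripper":[0.3,0.3,0.3,0.3,0.3]}' 40
python3 w.py z1
python3 - <<'E'
from h import *
a=cv2.resize(load('z1.pkl')['pixels'][:,:,::-1],(400,300),interpolation=cv2.INTER_AREA)
S=grab('scene')['pixels'][:,:,::-1];T=grab('top')['pixels'][:,:,::-1]
b=cv2.resize(S[120:195,130:230],(400,300),interpolation=cv2.INTER_CUBIC)
c=cv2.resize(S[170:282,270:420],(400,300),interpolation=cv2.INTER_CUBIC)
d=cv2.resize(T[100:250,230:430],(400,300),interpolation=cv2.INTER_CUBIC)
cv2.imwrite('pics/fin.png',np.vstack([np.hstack([a,b]),np.hstack([c,d])]))
E
```

```text
clock: 40.1
position: [0.4794, 0.3313, 0.0626]
tool_rot: [-3.142, 0.0, 1.788]
force: [-0.2, -0.4, -1.1]
grip_width: 0.0297
finger_force: 0.0
clock: 40.6
position: [0.4798, 0.3312, 0.2162]
tool_rot: [3.14, -0.001, 1.787]
force: [0.6, 0.7, -0.2]
grip_width: 0.0301
finger_force: 0.0
clock: 41.1
position: [0.4895, 0.2314, 0.2136]
tool_rot: [3.141, -0.001, 1.787]
force: [0.3, 0.4, 0.2]
grip_width: 0.0601
finger_force: 0.0
```

View pics/fin.png

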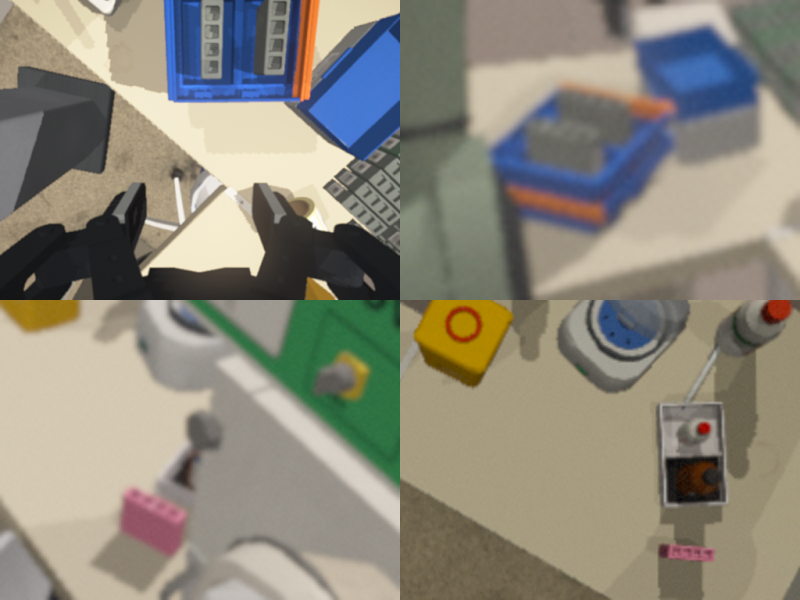

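The last views show both cassettes upright, one per bay and parallel to the divider. The tote is level on the base, with orange ends opposite. The brown bottle stands in the black bay at (705,478), the red-capped one in the white bay at (698,430), and the pink block is untouched. Handing in.

```bash
python3 -c "
from workcell import bot
print(bot.job_done())"
```

```text
the job is handed in; nothing more can be done
None
```

The job is handed in after about 41 s of robot time: the tote is stacked level with orange ends opposite, both cassettes stand one per bay along the divider, and each bottle stands in its bay; the timer and label roll were not touched.

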